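# Right the toppled glue bottle and put it away in its stand

### The arm

A 7-joint arm with a two-finger parallel gripper is mounted at the origin on a cart in front of the work surface, level with it; the furniture and walls round the work are solid. World frame = base frame: x ahead of the robot, y to its left, z up, the work surface at z = 0. Lengths are in m, angles in rad, forces in N, time in s.
With the tool pointing down it reaches from about 0.425 to 0.875 m from the base axis. Payload 8.4 kg.
Tool frame: the origin (TCP) lies on the centre line of the jaws, within the pads' length; the fingertips stand 11 mm ahead of it and the grasp point (between the pads) lies 8 mm behind it (arm.nose_length is the distance from the TCP to the fingertips, in m); z points along the fingers, y is the line along which they close (so a half turn about z gives the same grasp; the last joint's range is limited). The gripper opens to 87 mm and grips with 3 to 60 N. Pads are 19 mm wide; open, the fingers measure 117 mm over their backs; the gripper's body (75 mm by 190 mm) begins 51 mm behind the grasp point.
Start: joints at [-0.099, 0.333, 0.04, 1.465, -0.013, 1.343, -0.059], TCP at [0.65, -0, 0.234] pointing down, gripper open.
Joint ranges: [-2.58, 2.58], [-0.38, 2.09], [-1.3, 1.39], [0.25, 2.4], [-1.5, 4.64], [0.08, 2.09], [-2.65, 2.65]. Speed limits (rad/s): [2.22, 2.22, 2.79, 2.79, 3.14, 3.14, 3.14].

### API

Orientations are given as [roll, pitch, yaw] about the fixed x, y, z axes, in that order (R = Rz(yaw) Ry(pitch) Rx(roll)).
In Python, from station import arm gives the robot as it stands.
- The arm moves only by the tool send_rows, never from a script. Its argument "motion" is a list of rows, each a list of 6 numbers: the shift along the tool's x, y, z in units of 0.08 m (1.0 is 0.08 m), then the turn, a rotation vector about the tool's x, y, z in units of 30 degrees (1.0 is 30 degrees). In form: [[tx, ty, tz, ax, ay, az], ...]. A call has 1 to 10 rows; each row is the pose to reach, as a shift and turn from the pose commanded when the call began, along the tool's axes at that moment; what a row does not reach only later rows make up. A row lasts 1/8 s, in which the tool goes at most 62.5 mm and 10.7 degrees, less where a joint would pass 70% of its speed; a pose out of reach is approached as far as the arm can. A call with a number of a shift or a turn outside -1 to 1 is refused whole. A call with a gripper value outside its range is refused whole. "jaw" is the opening, from -1 (shut) to 1 (fully open), set as the call begins (left out, the last holds). The fingers move at their own pace and stop on an object; "grip_force" is the grip in N (left out, the last holds). Time passes only in rows, so rows that repeat a pose let the fingers close. It gives the time, the measured TCP pose, the force, the opening and the grip force at its end, in the units of the state.
- arm.read_state(): the state, without advancing time (a new reading comes with each control period).
- arm.capture(name): name is "scene" or "side" or "wrist"; returns the picture (420x560x3 uint8, blue, green, red); there is no depth.
- arm.camera_model(name): a dict with "intrinsics" (3x3 intrinsics, pixels), "xyz" and "rotation" of the camera in the world. Camera axes: x right, y down, z forward; pixel columns grow to the right and rows downward; lengths in m; the calibration is good to about 2 mm. A picture is of the moment at which its call begins: read the wrist's pose just before it. camera_model takes no time and is no camera call; for the wrist camera it gives the pose at the moment of the call.
- arm.sign_off(): hands the job in; it is judged then, once.
Trained networks look in the newest picture that a camera, given by its name, has taken for a name from the list of things; names that differ only in an ending like _2 or _b are one class to them, and where a whole thing is asked for, a point or a joint stands for the part that bears it (a point fixed in the world has none). Each returns a list of dicts, best first, with "p" (0 to 1); they miss things now and then, are a little off and sometimes report something else, mostly with a low value. They report only what shows in the picture. A call takes as long as a camera call.
- arm.recognise(target, camera): "pixel" ([column, row] in pixels, amid what is visible of it).
The state is a dict: "clock": time; "qpos": joint angles; "qd": joint speeds; "tau": joint torques, N m; "ee_pos": TCP position; "tcp_rot": TCP orientation; "contact_force": force on the tool from outside, world axes, zero at the start; "torque": the same for the moment, N m; "width": finger opening in m; "grip_force": force on a finger pad.
Only numpy, scipy, OpenCV 4.12 (cv2) and the standard library are available. Lean on these libraries where they do the work, as an engineer would, in place of code of your own. Each camera call takes 0.05 s, during which the arm holds its last target. There are 200 camera calls.

### The job

The glue bottle has fallen over on the bench. Stand it upright on the middle of the black rubber mat of its wooden stand, under the overhanging shelf, and let go of it; then swing the red keeper bar fully shut in front of it. Leave the plane, the finial and the maple strip where they are.

Things in the scene. Friction and masses are not known exactly. Their poses are not given: they have to be found in the camera images.
- glue_bottle: White oval squeeze bottle with red nozzle, 63 x 44 mm, 190 mm tall, about 0.3 kg. Origin: centre of its base. z runs from base to nozzle tip, x across the 63 mm width, y through the 44 mm depth. It starts lying on a broad side: y up, z level, origin 22 mm above the bench. Full section up to 130 mm from the base; 24 mm neck from 146 mm, 12 mm nozzle from 166 mm.
- bottle_stand: Fixed light-wood stand, 115 mm deep (x), 180 mm wide (y), 274 mm high, no side walls; its open front faces to the robot's right. Origin: on the bench under the mat's centre. x points from its open front to its back board, z up. Base board 12 mm thick, x -58 to 57 mm; back board's front face at x = 45 mm; shelf overhead from x = -40 mm to the back, its underside 262 mm above the bench.
- stand_mat (a point): Centre of the top of the black rubber mat on the stand, 14 mm above the bench; the mat is 70 mm (x) by 110 mm (y). Axes as the stand's.
- keeper (a joint): Red keeper bar, rad: 0 = fully shut across the stand's front, 1.65 to 2.0 at the start = swung out open; stays where left (under 1 N at the knob), stops at 0 and 2.1. Vertical hinge at x = -46, y = -80 mm in the stand's frame. From it the bar points along the stand's +y when shut, along its -x at 1.57. Bar 12 mm thick, reaching 162 mm from the hinge, 48 to 62 mm above the bench.
- keeper_knob (a point): Middle of the black round knob standing on the keeper bar, 115 mm from the hinge axis: 18 mm across, 34 mm tall, from 62 to 96 mm above the bench, centre at 80 mm.
- block_plane: Wooden block plane standing on the bench, 46 x 135 x 85 mm, origin at the centre of its sole. Must not be disturbed.
- finial: Turned wooden finial standing on its base, 42 mm across, 76 mm tall, origin at the centre of its underside. Must not be disturbed.
- maple_strip: Pale maple strip lying on the bench, 24 x 170 x 12 mm, origin at the centre of its underside. Must not be disturbed.

How it is judged:
On the way:
1. the bottle stands upright on the mat, let go, while the keeper is still open (angle between glue_bottle's own z axis and vertical below 0.1 rad and horizontal distance between glue_bottle and stand_mat below 0.025 m and z of glue_bottle in the frame of stand_mat between -0.006 and 0.006 m and contact force between the fingers and glue_bottle below 0.1 N and linear speed of glue_bottle below 0.03 m/s and value of joint keeper above 0.5 rad), for 0.2 s.
At the end, for the whole second after the job is handed in: The bottle stands upright (within 0.1 rad) and at rest on the rubber mat, its base centre within 25 mm of the mat's centre and level with the mat within 6 mm, and the keeper is shut to within 0.08 rad (angle between glue_bottle's own z axis and vertical below 0.1 rad and horizontal distance between glue_bottle and stand_mat below 0.025 m and z of glue_bottle in the frame of stand_mat between -0.006 and 0.006 m and linear speed of glue_bottle below 0.02 m/s and value of joint keeper below 0.08 rad); the robot touches nothing.
It fails at once if the plane is disturbed (moved over 30 mm) (distance of block_plane from where it was at the start of the episode above 0.03 m).
It fails at once if the finial is disturbed (moved over 30 mm or tipped) (distance of finial from where it was at the start of the episode above 0.03 m or angle between finial's own z axis and vertical above 0.5 rad).
It fails at once if the maple strip is disturbed (moved over 30 mm) (distance of maple_strip from where it was at the start of the episode above 0.03 m).
It also fails if it takes over 72 s, if anything falls off the work surface, if the arm or the gripper's body presses on something with over 40 N, if the wrist force passes 120 N, or if a joint passes its speed limit or range.

## Working session

There is one attempt and no reset: what is moved stays moved. The work goes in short steps, Python scripts to look and compute and a tool call to move; the robot and the scene stay as the last step left them, time stands still between calls to the robot, and variables do not carry over. Pictures are saved under pics/ and viewed, at most 10 in all, crops included, and the job is handed in when it is done.

Besides the shell and the picture viewer there is one more tool, called after ">>>" as a command line: name --pt "numbers of a row" for each row, then --argument value for the rest. send_rows: Moves the arm, as the interface text tells. Its arguments: {"type":"object","properties":{"motion":{"type":"array"},"jaw":{"type":"number"},"grip_force":{"type":"number"}},"required":["motion"]}

```bash
mkdir -p pics; ls
cat > h.py <<'E'
import numpy as np, cv2
from station import arm
from scipy.spatial.transform import Rotation as R
def ray(cam,px):
    m=arm.camera_model(cam);K=np.array(m["intrinsics"]);Rm=np.array(m["rotation"])
    if Rm.shape!=(3,3): Rm=R.from_euler('xyz',Rm).as_matrix()
    d=Rm@np.linalg.solve(K,[px[0],px[1],1.]);return np.array(m["xyz"]),d
def onz(cam,px,z):
    o,d=ray(cam,px);return o+d*(z-o[2])/d[2]
def proj(cam,P):
    m=arm.camera_model(cam);K=np.array(m["intrinsics"]);Rm=np.array(m["rotation"])
    if Rm.shape!=(3,3): Rm=R.from_euler('xyz',Rm).as_matrix()
    q=(np.atleast_2d(P)-np.array(m["xyz"]))@Rm@K.T;return q[:,:2]/q[:,2:]
E
python3 - <<'E'
from h import *
np.set_printoptions(precision=3,suppress=True)
ims=[arm.capture(c) for c in("scene","side")]
for c,i in zip(("scene","side"),ims):
    cv2.imwrite(f"pics/{c}0.png",i); m=arm.camera_model(c); print(c,m)
    for t in("glue_bottle","bottle_stand","keeper","keeper_knob","stand_mat","block_plane","finial","maple_strip"):
        print(t,[(np.round(x["pixel"],0),round(x["p"],2)) for x in arm.recognise(t,c)[:2]])
print(arm.read_state())
E
```

```text
pics
scene {'intrinsics': array([[485.354,   0.   , 279.575],
       [  0.   , 485.354, 214.688],
       [  0.   ,   0.   ,   1.   ]]), 'xyz': array([-0.161, -0.942,  0.777]), 'rotation': array([-2.131, -0.008, -0.693])}
glue_bottle []
bottle_stand [(array([202., 163.]), 0.68)]
keeper [(array([267., 177.]), 0.74)]
keeper_knob [(array([267., 182.]), 0.77)]
stand_mat [(array([204., 161.]), 0.72)]
block_plane [(array([367., 330.]), 0.9), (array([325., 263.]), 0.41)]
finial [(array([240., 233.]), 0.54)]
maple_strip [(array([406., 325.]), 0.76)]
side {'intrinsics': array([[459.584,   0.   , 276.501],
       [  0.   , 459.584, 204.084],
       [  0.   ,   0.   ,   1.   ]]), 'xyz': array([ 0.616, -1.136,  0.697]), 'rotation': array([-2.096, -0.022,  0.074])}
glue_bottle [(array([271., 266.]), 0.62), (array([273., 150.]), 0.41)]
bottle_stand [(array([274., 146.]), 0.59)]
keeper [(array([318., 184.]), 0.72)]
keeper_knob [(array([317., 177.]), 0.63)]
stand_mat [(array([277., 149.]), 0.87)]
block_plane [(array([211., 331.]), 0.76)]
finial []
maple_strip [(array([260., 359.]), 0.72), (array([212., 330.]), 0.63)]
{'clock': 0.9, 'qpos': array([-0.099,  0.333,  0.04 ,  1.465, -0.013,  1.343, -0.059]), 'qd': array([ 0.001,  0.001, -0.003,  0.001, -0.001, -0.001,  0.001]), 'tau': array([  0.001, -65.609,   1.334, -40.405,  -0.06 ,   0.035,  -0.   ]), 'ee_pos': array([ 0.65 , -0.   ,  0.234]), 'tcp_rot': array([-3.142, -0.   ,  1.571]), 'contact_force': array([0.139, 0.197, 0.352]), 'torque': array([-0.065, -0.051, -0.002]), 'grip_force': 0.0, 'width': 0.08687787407273811}
```

View pics/scene0.png

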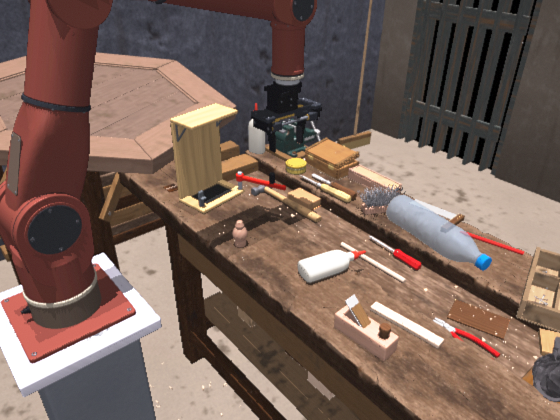

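View pics/side0.png

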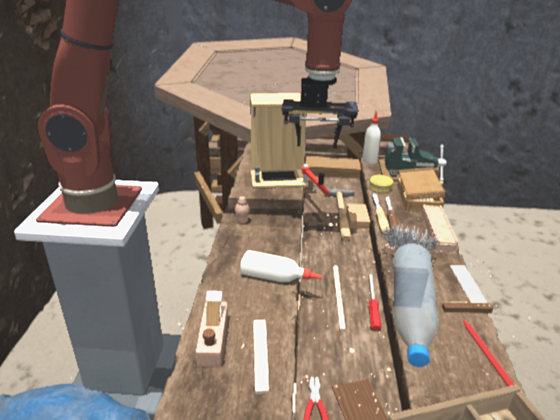

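Run:
```python
from h import *
a=cv2.imread("pics/scene0.png");b=cv2.imread("pics/side0.png")
f=lambda i,x,y:cv2.resize(i[y:y+75,x:x+100],None,fx=4,fy=4,interpolation=cv2.INTER_CUBIC)
cv2.imwrite("pics/crop.png",np.vstack([np.hstack([f(a,180,150),f(b,240,130)]),np.hstack([f(a,285,230),f(b,230,230)])]))
np.set_printoptions(precision=3,suppress=True)
for n,c,p,z in[("b","scene",(325,265),.022),("tip","scene",(364,252),.022),("b","side",(271,267),.022),("tip","side",(321,276),.022),("knob","scene",(267,182),.08),("knob","side",(317,177),.08),
 ("mat","scene",(210,193),.014),("mat","side",(275,176),.014),("fin","scene",(240,233),.038),("plane","side",(211,331),.04),("plane","scene",(367,330),.04),("strip","scene",(406,325),.012),("strip","side",(260,355),.012)]:
    print(n,c,onz(c,p,z))
```

```text
b scene [ 0.55  -0.275  0.022]
tip scene [ 0.668 -0.3    0.022]
b side [ 0.553 -0.272  0.022]
tip side [ 0.671 -0.293  0.022]
knob scene [0.644 0.077 0.08 ]
knob side [0.659 0.101 0.08 ]
mat scene [0.533 0.23  0.014]
mat side [0.525 0.224 0.014]
fin scene [ 0.454 -0.043  0.038]
plane side [ 0.457 -0.504  0.04 ]
plane scene [ 0.448 -0.503  0.04 ]
strip scene [ 0.548 -0.53   0.012]
strip side [ 0.555 -0.529  0.012]
```

View pics/crop.png

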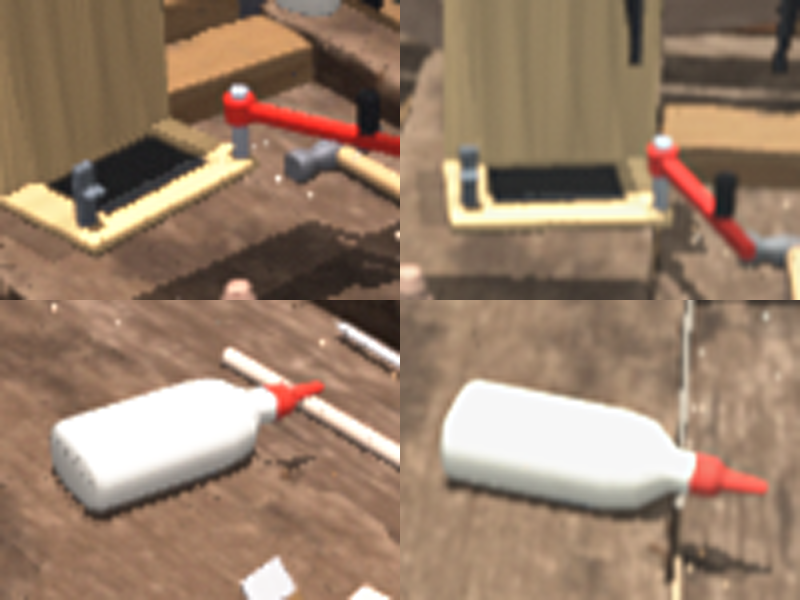

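Run:
```python
from h import *
from scipy.optimize import least_squares
np.set_printoptions(precision=4,suppress=True)
M=[("scene",(231.7,190.7),(-.035,-.055,.014)),("scene",(217.5,183.7),(.035,-.055,.014)),
("side",(261.75,171.7),(.035,.055,.014)),("side",(293.2,170.7),(.035,-.055,.014)),("side",(296.2,179.2),(-.035,-.055,.014)),("side",(262.5,180.7),(-.035,.055,.014)),
("side",(253.7,187),(-.058,.09,0)),("side",(307,185.5),(-.058,-.09,0)),("scene",(205,212),(-.058,.09,0)),("scene",(243,192.5),(-.058,-.09,0)),
("scene",(239.3,173),(-.046,-.08,.066)),("side",(305.2,167.5),(-.046,-.08,.066))]
def W(p,P): return R.from_euler('z',p[2]).apply(P)+[p[0],p[1],0]
def res(p): return np.concatenate([proj(c,W(p,P))[0]-px for c,px,P in M])
s=least_squares(res,[.53,.226,1.57],loss='soft_l1');print("stand",s.x);print(s.fun.reshape(-1,2) if 0 else res(s.x).reshape(-1,2).round(1).tolist())
h=W(s.x,[-.046,-.08,0])
for c,p in(("scene",(271.7,177.7)),("side",(321.2,178.7))):
    k=onz(c,p,.08); v=R.from_euler('z',-s.x[2]).apply(k-h); print("knob",k,np.hypot(*v[:2]),"ang",np.arctan2(-v[0],v[1]))
T=[onz("side",(321.75,277.25),.022),onz("scene",(365.5,251.5),.022)];B=[onz("side",(242.5,263.7),.022),onz("scene",(304.3,272.5),.022)]
print(T,B,[np.linalg.norm(t-b) for t,b in zip(T,B)])
d=np.mean(T,0)-np.mean(B,0);print(np.arctan2(d[1],d[0]))
```

```text
stand [0.5368 0.2277 1.7521]
[[-0.2, -0.7], [-1.2, -0.5], [-0.4, -0.2], [0.5, -0.1], [0.5, 0.8], [0.5, 0.3], [-1.0, 1.5], [1.2, 1.3], [-1.9, 2.2], [1.3, -0.5], [-0.6, 0.9], [0.4, -0.7]]
knob [0.6722 0.09   0.08  ] 0.11731213323968288 ang 1.8152606454280906
knob [0.6714 0.0907 0.08  ] 0.11634002581818846 ang 1.8112742923813165
[array([ 0.673 , -0.2978,  0.022 ]), array([ 0.6725, -0.3005,  0.022 ])] [array([ 0.4847, -0.2662,  0.022 ]), array([ 0.4895, -0.2638,  0.022 ])] [np.float64(0.19097655280339892), np.float64(0.18666760385240738)]
-0.1820375645353173
```

>>> send_rows --pt "-0.25 0 0 0 0 0.25" --pt "-0.5 0 0 0 0 0.5" --pt "-0.8 -0.1 0 0 0 0.8" --pt "-1 -0.2 0 0 0.2 1" --pt "-1 -0.2 0 0 0.2 1" --jaw 1

```text
clock: 1.52
ee_pos: [0.6331, -0.0847, 0.2339]
tcp_rot: [-3.115, -0.099, 1.038]
contact_force: [-0.2, -0.5, 0.2]
width: 0.0871
grip_force: 0.0
```

```bash
cat >> h.py <<'E'
from scipy.optimize import least_squares
Ry=lambda a:R.from_euler('y',a)
Rz=lambda a:R.from_euler('z',a)
def fk(q,L):
    r=Rz(q[0])*Ry(q[1])*Rz(q[2]);p=np.array([0,0,L[0]])+r.apply([L[4],0,L[1]])
    r=r*Ry(q[3])*Rz(q[4]);p=p+r.apply([-L[4],0,L[2]])
    r=r*Ry(q[5])*Rz(q[6]);p=p+r.apply([0,0,L[3]]);return p,r*Rz(np.pi/2)
LO=np.array([-2.58,-.38,-1.3,.25,-1.5,.08,-2.65]);HI=np.array([2.58,2.09,1.39,2.4,4.64,2.09,2.65])
def ik(p,r,q0,L):
    f=lambda q:np.r_[(fk(q,L)[0]-p)*10,(r.inv()*fk(q,L)[1]).as_rotvec()*3,.01*(q-q0)]
    s=least_squares(f,np.clip(q0,LO+.03,HI-.03),bounds=(LO+.02,HI-.02));return s.x,np.abs(s.fun[:6]).max()
def frame(z,y):
    z=np.array(z,float);y=np.array(y,float);z/=np.linalg.norm(z);y/=np.linalg.norm(y);return R.from_matrix(np.c_[np.cross(y,z),y,z])
def plan(p,r,wps,n=None):
    "rows per call from pose (p,r) through waypoints (P,Rt)"
    for P,Rt in wps:
        while 1:
            d=r.inv().apply(P-p)/.08;a=(r.inv()*Rt).as_rotvec()/(np.pi/6)
            v=np.r_[d,a];m=np.abs(v).max();k=int(np.ceil(m-1e-3));v=np.round(v/max(k,1),2)
            print(v.tolist());p=p+r.apply(v[:3]*.08);r=r*R.from_rotvec(v[3:]*np.pi/6)
            if k<=1:break
        print("--",np.round(p,3))
    return p,r
SX=np.array([np.cos(1.752),np.sin(1.752),0]);SY=np.array([-SX[1],SX[0],0]);ST=np.array([.5368,.2277,0])
BD=np.array([np.cos(-.182),np.sin(-.182),0]);BB=np.array([.487,-.265,.022]);UP=np.array([0,0,1.])
E
python3 - <<'E'
from h import *
np.set_printoptions(precision=3,suppress=True)
s=arm.read_state();print(s["qpos"],s["ee_pos"])
D=[(np.array([-0.099,0.333,0.04,1.465,-0.013,1.343,-0.059]),np.array([.65,0,.234])),(s["qpos"],s["ee_pos"])]
f=lambda L:np.concatenate([(fk(q,L)[0]-p)*1000 for q,p in D]+[(L-[.3,.4,.4,.2,0])*2])
L=least_squares(f,[.3,.4,.4,.2,0]).x;print(L,f(L))
r=R.from_euler('xyz',s["tcp_rot"]);print((r.inv()*fk(s["qpos"],L)[1]).as_rotvec())
t=np.radians(20)
Rg=frame(-np.cos(t)*UP-np.sin(t)*BD,[np.cos(-1.753),np.sin(-1.753),0])
Rf=frame(np.cos(t)*SX-np.sin(t)*UP,-SY)
Pg=BB+.105*BD+UP*.005+Rg.apply([0,0,.008])
Pf=ST+UP*(.014+.105)+Rf.apply([0,0,.008])
print(Pg,Pf)
q=s["qpos"]
for n,(P,r2) in dict(pre=(Pg+UP*.1,Rg),g=(Pg,Rg),pl0=(Pf-SX*.15,Rf),pl=(Pf,Rf)).items():
    q,e=ik(P,r2,q,L);print(n,q,e)
plan(s["ee_pos"],r,[(Pg+UP*.1,Rg),(Pg,Rg)])
E
```

```text
[ 0.004  0.302  0.147  1.513 -0.15   1.318 -0.35 ] [ 0.633 -0.085  0.234]
[ 1.662  0.299  1.133  1.134 -0.484] [-14.77  -41.023   9.222  11.989   2.705  -9.228   2.724  -0.201   1.465
   1.867  -0.967]
[-0.    -0.207 -1.062]
[ 0.588 -0.284  0.019] [0.535 0.235 0.116]
pre [-0.297  1.513 -0.383  0.574  0.315  1.43   1.262] 0.00016038274782478868
g [-0.324  1.659 -0.394  0.497  0.34   1.359  1.259] 1.0351093411357421e-05
pl0 [-1.163  2.016 -1.189  0.27   1.35   2.07  -1.585] 0.5840694979592009
pl [-1.066  2.07  -1.181  0.289  1.371  2.07  -1.558] 0.4057980567606505
[-0.85, 0.27, 0.39, 0.08, -0.24, 0.78]
[-0.62, 0.59, 0.46, 0.08, -0.24, 0.78]
[-0.28, 0.8, 0.49, 0.09, -0.24, 0.78]
-- [ 0.587 -0.284  0.12 ]
[0.22, -0.0, 0.59, -0.0, -0.0, -0.0]
[0.21, -0.0, 0.59, -0.0, -0.0, -0.0]
-- [ 0.587 -0.284  0.019]
```

Run:
```python
from h import *
import itertools
np.set_printoptions(precision=3,suppress=True)
s=arm.read_state()
D=[(np.array([-0.099,0.333,0.04,1.465,-0.013,1.343,-0.059]),np.array([.65,0,.234]),R.from_euler('xyz',[-np.pi,0,np.pi/2])),(s["qpos"],s["ee_pos"],R.from_euler('xyz',s["tcp_rot"]))]
L=np.array([.3,.4,.4,.2,0]);out=[]
for sg in itertools.product([1,-1],repeat=4):
    S=np.ones(7);S[[0,2,4,6]]=sg
    # fixed base yaw/tool yaw offset free
    f=lambda o:np.concatenate([(r.inv()*Rz(o[0])*fk(S*q,L)[1]*Rz(o[1])).as_rotvec() for q,p,r in D])
    o=least_squares(f,[0,0]);out.append((o.cost,sg,o.x))
for x in sorted(out,key=lambda x:x[0])[:4]:print(x)
```

```text
(np.float64(5.844864296781816e-07), (-1, -1, -1, -1), array([ 0., -0.]))
(np.float64(0.005287263959454777), (-1, -1, 1, -1), array([2.957, 2.997]))
(np.float64(0.01063178270334122), (1, -1, -1, -1), array([ 0.044, -0.052]))
(np.float64(0.014685401506261613), (-1, 1, -1, -1), array([-0.289, -0.112]))
```

```bash
python3 - <<'E'
s=open('h.py').read()
s=s.replace("def fk(q,L):\n","S7=np.array([-1,1,-1,1,-1,1,-1])\ndef fk(q,L):\n    q=S7*q\n")
open('h.py','w').write(s)
E
python3 - <<'E'
from h import *
np.set_printoptions(precision=3,suppress=True)
s=arm.read_state()
D=[(np.array([-0.099,0.333,0.04,1.465,-0.013,1.343,-0.059]),np.array([.65,0,.234])),(s["qpos"],s["ee_pos"])]
f=lambda L:np.concatenate([(fk(q,L)[0]-p)*1000 for q,p in D]+[(L-[.3,.4,.4,.2,0])*2])
L=least_squares(f,[.3,.4,.4,.2,0]).x;print(L,f(L))
rng=np.random.default_rng(0)
def multi(P,r,q0):
    best=None
    for i in range(25):
        q,e=ik(P,r,q0 if i==0 else q0+rng.normal(0,.6,7),L)
        k=e*100+np.abs(q-q0).max()
        if best is None or k<best[0]:best=(k,q,e)
    return best[1:]
for t in (20,35):
    t=np.radians(t)
    Rg=frame(-np.cos(t)*UP-np.sin(t)*BD,[np.cos(-1.753),np.sin(-1.753),0]);Pg=BB+.105*BD+UP*.005+Rg.apply([0,0,.008])
    Rf=frame(np.cos(t)*SX-np.sin(t)*UP,-SY);Pf=ST+UP*(.014+.105)+Rf.apply([0,0,.008])
    for flip in (0,1):
        F=Rz(np.pi*flip);q=s["qpos"];print("tilt",t,"flip",flip)
        for n,(P,r2) in dict(pre=(Pg+UP*.1,Rg*F),g=(Pg,Rg*F),pl0=(Pf-SX*.15,Rf*F),pl=(Pf,Rf*F)).items():
            q,e=multi(P,r2,q);print(n,q,round(e,5))
E
```

```text
[ 1.    -0.331  0.825  0.229 -0.048] [-11.804  32.7     7.355   9.594  -2.122  -7.358   1.399  -1.462   0.849
   0.057  -0.097]
tilt 0.3490658503988659 flip 0
pre [-0.399 -0.091  0.875  1.987  0.165  1.552 -1.322] 5e-05
g [-0.184 -0.287  0.828  2.282  0.351  1.402 -1.284] 2e-05
pl0 [-0.959  0.088  1.131  2.123 -1.151  1.689  0.692] 7e-05
pl [-1.024  0.221  0.846  2.048 -1.426  1.456  0.614] 5e-05
tilt 0.3490658503988659 flip 1
pre [ 1.303 -0.099 -0.957  1.986 -0.02   1.557  1.755] 7e-05
g [ 1.021 -0.285 -0.833  2.279 -0.19   1.416  1.698] 2e-05
pl0 [ 2.059  0.535 -1.139  2.089 -0.183  1.871 -2.225] 0.00011
pl [ 1.841  0.733 -0.924  1.997 -0.073  1.749 -2.223] 4e-05
tilt 0.6108652381980153 flip 0
pre [-0.251 -0.348  0.907  2.215  0.483  1.746 -1.271] 2e-05
g [ 0.544 -0.311 -0.218  2.38   0.033  1.616 -1.403] 0.1555
pl0 [ 0.081  0.154  0.121  1.934 -0.88   1.56   0.637] 5e-05
pl [ 0.009  0.239 -0.021  1.866 -0.957  1.394  0.532] 1e-05
tilt 0.6108652381980153 flip 1
pre [ 0.999 -0.323 -0.822  2.209 -0.183  1.775  1.686] 5e-05
g [ 0.63  -0.318 -0.349  2.38  -0.022  1.616  1.724] 0.15541
pl0 [ 2.039  0.808 -0.959  1.915  0.259  1.68  -2.139] 9e-05
pl [ 1.851  0.966 -0.833  1.844  0.29   1.545 -2.181] 5e-05
```

>>> send_rows --pt "-0.28 0.09 0.13 0.03 -0.08 0.26" --pt "-0.57 0.18 0.26 0.05 -0.16 0.52" --pt "-0.85 0.27 0.39 0.08 -0.24 0.78" --pt "-0.85 0.27 0.39 0.08 -0.24 0.78"

```text
clock: 2.02
ee_pos: [0.6193, -0.1466, 0.1938]
tcp_rot: [-3.061, 0.052, 0.645]
contact_force: [0.7, 0.8, 0.4]
width: 0.0873
grip_force: 0.0
```

```bash
python3 -c "
from h import *
s=arm.read_state();print([s['qpos'].round(4).tolist(),s['ee_pos'].round(4).tolist()])"
```

```text
[[-0.0046, 0.4012, 0.2374, 1.4731, -0.1071, 1.3739, -0.6826], [0.6193, -0.1466, 0.1938]]
```

>>> send_rows --pt "-0.21 0.2 0.15 0.03 -0.08 0.26" --pt "-0.42 0.39 0.31 0.05 -0.16 0.52" --pt "-0.62 0.59 0.46 0.08 -0.24 0.78" --pt "-0.62 0.59 0.46 0.08 -0.24 0.78"

```text
clock: 2.52
ee_pos: [0.6048, -0.2126, 0.1563]
tcp_rot: [-3.071, 0.208, 0.246]
contact_force: [0.5, 0.0, -0.4]
width: 0.0875
grip_force: 0.0
```

Run:
```python
from h import *
s=arm.read_state();print([s['qpos'].round(4).tolist(),s['ee_pos'].round(4).tolist()])
arm.capture("wrist")
i=arm.capture("wrist");cv2.imwrite("pics/w1.png",i);m=arm.camera_model("wrist");print(m["xyz"],arm.recognise("glue_bottle","wrist")[:2])
t=np.radians(20)
Rg=frame(-np.cos(t)*UP-np.sin(t)*BD,[np.cos(-1.753),np.sin(-1.753),0]);Pg=BB+.105*BD+UP*.005+Rg.apply([0,0,.008])
print(proj("wrist",[BB,BB+.19*BD,BB+.105*BD]))
plan(s["ee_pos"],R.from_euler('xyz',s["tcp_rot"]),[(Pg+UP*.1,Rg),(Pg,Rg)])
```

```text
[[0.019, 0.5347, 0.3354, 1.3937, -0.1166, 1.4545, -0.9775], [0.6048, -0.2126, 0.1563]]
[ 0.70467575 -0.19692943  0.29009658] [{'pixel': [352.4, 224.0], 'p': 0.84}]
[[311.7064642  294.73585577]
 [421.30725974 124.65664239]
 [364.62974191 212.60917595]]
[-0.32, 0.84, 0.48, 0.09, -0.24, 0.8]
-- [ 0.588 -0.283  0.119]
[0.22, 0.0, 0.59, 0.0, 0.0, -0.0]
[0.21, 0.0, 0.58, 0.0, 0.0, -0.0]
-- [ 0.588 -0.283  0.02 ]
```

View pics/w1.png

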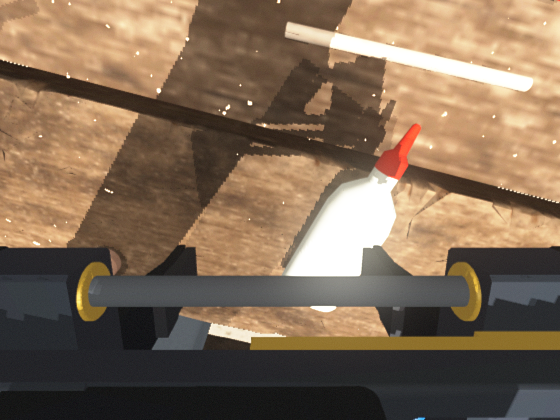

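>>> send_rows --pt "-0.11 0.28 0.16 0.03 -0.08 0.27" --pt "-0.21 0.56 0.32 0.06 -0.16 0.54" --pt "-0.32 0.84 0.48 0.09 -0.24 0.8" --pt "-0.32 0.84 0.48 0.09 -0.24 0.8"

```text
clock: 3.18
ee_pos: [0.5868, -0.2841, 0.1196]
tcp_rot: [3.139, 0.351, -0.188]
contact_force: [-0.5, -0.3, 0.0]
width: 0.0874
grip_force: 0.0
```

Run:
```python
from h import *
i=arm.capture("wrist");cv2.imwrite("pics/w2.png",i)
s=arm.read_state();print([s['qpos'].round(4).tolist(),s['ee_pos'].round(4).tolist()],s["tcp_rot"])
print(arm.recognise("glue_bottle","wrist")[:2])
print(proj("wrist",[BB,BB+.19*BD,BB+.105*BD]))
r=R.from_euler('xyz',s["tcp_rot"])
np.set_printoptions(precision=4,suppress=True)
D=[([-0.099,0.333,0.04,1.465,-0.013,1.343,-0.059],[.65,0,.234]),([0.004,.302,.147,1.513,-.15,1.318,-.35],[0.6331,-0.0847,0.2339]),
([-0.0046, 0.4012, 0.2374, 1.4731, -0.1071, 1.3739, -0.6826], [0.6193, -0.1466, 0.1938]),([0.019, 0.5347, 0.3354, 1.3937, -0.1166, 1.4545, -0.9775], [0.6048, -0.2126, 0.1563]),(s["qpos"],s["ee_pos"])]
def fk2(q,L):
    q=S7*np.array(q)
    r=Rz(q[0]);p=r.apply([L[5],L[4],L[0]]);r=r*Ry(q[1])*Rz(q[2]);p=p+r.apply([L[6],L[7],L[1]])
    r=r*Ry(q[3])*Rz(q[4]);p=p+r.apply([L[8],L[9],L[2]])
    r=r*Ry(q[5])*Rz(q[6]);p=p+r.apply([0,0,L[3]]);return p
f=lambda L:np.concatenate([(fk2(q,L)-p)*1000 for q,p in D]+[(L-[.3,.4,.4,.2,0,0,0,0,0,0])*3])
L=least_squares(f,[.3,.4,.4,.2,0,0,0,0,0,0]).x;print(L);print(f(L)[:15])
```

```text
[[0.0848, 0.6972, 0.4317, 1.2743, -0.1741, 1.5606, -1.2515], [0.5878, -0.2827, 0.1204]] [ 3.14065329  0.34876012 -0.18380572]
[{'pixel': [274.0, 193.2], 'p': 0.95}]
[[279.75402921 275.9125867 ]
 [280.86890085  45.43897359]
 [280.2466903  174.06643948]]
[ 0.2513  0.4801  0.5049  0.3579 -0.0228  0.0001 -0.0013 -0.0187  0.0001
 -0.0026]
[ 0.0313 -0.0427  0.0553  0.0322 -0.089   0.0873 -0.0815  0.1344 -0.1354
  0.0263  0.088  -0.0416 -0.0107 -0.0881  0.0347]
```

View pics/w2.png

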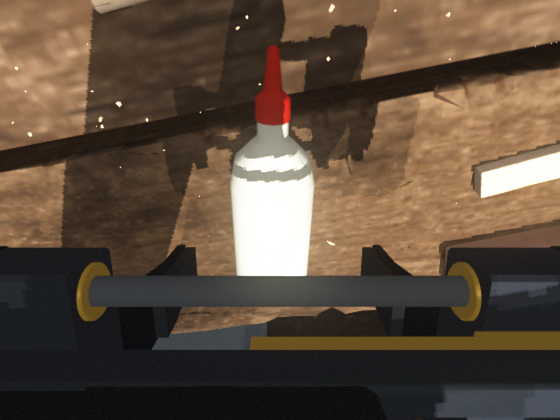

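```bash
python3 - <<'E'
s=open('h.py').read()
a=s.index("def fk(");b=s.index("LO=")
s=s[:a]+'''L=[.2513,.4801,.5049,.3579,-.0228,.0001,-.0013,-.0187,.0001,-.0026]
def fk(q,L=L):
    q=S7*np.array(q)
    r=Rz(q[0]);p=r.apply([L[5],L[4],L[0]]);r=r*Ry(q[1])*Rz(q[2]);p=p+r.apply([L[6],L[7],L[1]])
    r=r*Ry(q[3])*Rz(q[4]);p=p+r.apply([L[8],L[9],L[2]])
    r=r*Ry(q[5])*Rz(q[6]);p=p+r.apply([0,0,L[3]]);return p,r*Rz(np.pi/2)
'''+s[b:]
s+='''
rng=np.random.default_rng(0)
def multi(P,r,q0,n=15,sd=.5):
    best=None
    for i in range(n):
        q,e=ik(P,r,q0 if i==0 else q0+rng.normal(0,sd,7),L)
        k=e*100+np.abs(q-q0).max()
        if best is None or k<best[0]:best=(k,q,e)
    return best[1:]
'''
open('h.py','w').write(s)
E
python3 - <<'E'
from h import *
np.set_printoptions(precision=2,suppress=True)
s=arm.read_state();q0=s["qpos"]
print(proj("wrist",[BB+BD*.146,BB+BD*.166]))
for td in (0,10,20,30,40):
    t=np.radians(td)
    Rg=frame(-np.cos(t)*UP-np.sin(t)*BD,[np.cos(-1.753),np.sin(-1.753),0]);Pg=BB+.105*BD+UP*.005+Rg.apply([0,0,.008])
    Rf=frame(np.cos(t)*SX-np.sin(t)*UP,-SY);Pf=ST+UP*(.014+.105)+Rf.apply([0,0,.008])
    q=q0;print("tilt",td)
    for n,(P,r2) in dict(g=(Pg,Rg),pl=(Pf,Rf),pl0=(Pf-SX*.13+UP*.02,Rf)).items():
        q,e=multi(P,r2,q)
        el=fk(q,list(L[:2])+[0,0]+list(L[4:]))[0];w=fk(q,list(L[:3])+[0]+list(L[4:]))[0]
        print(n,q,round(e,5),"elbow",el,"wrist",w)
E
```

```text
[[280.51 119.15]
 [280.66  87.86]]
tilt 0
g [-0.21  0.67  0.81  1.69 -0.55  1.03 -0.96] 4e-05 elbow [0.29 0.02 0.64] wrist [ 0.59 -0.28  0.38]
pl [ 0.55  0.96 -0.53  1.74 -1.01  1.43  0.93] 7e-05 elbow [ 0.32 -0.24  0.52] wrist [ 0.6  -0.12  0.12]
pl0 [ 0.66  0.97 -0.47  1.6  -0.91  1.63  0.85] 4e-05 elbow [ 0.29 -0.28  0.52] wrist [ 0.62 -0.24  0.14]
tilt 10
g [-0.12  0.75  0.72  1.52 -0.44  1.23 -1.06] 2e-05 elbow [0.32 0.   0.61] wrist [ 0.65 -0.3   0.37]
pl [ 0.71  0.94 -0.77  1.76 -0.78  1.23  0.74] 5e-05 elbow [ 0.27 -0.29  0.52] wrist [ 0.6  -0.11  0.18]
pl0 [ 0.89  1.   -0.82  1.61 -0.6   1.41  0.62] 6e-05 elbow [ 0.23 -0.34  0.5 ] wrist [ 0.62 -0.24  0.2 ]
tilt 20
g [ 0.05  0.81  0.49  1.34 -0.26  1.41 -1.21] 1e-05 elbow [ 0.34 -0.06  0.59] wrist [ 0.71 -0.31  0.36]
pl [ 0.92  1.06 -1.14  1.78 -0.33  1.03  0.35] 7e-05 elbow [ 0.23 -0.36  0.47] wrist [ 0.6  -0.1   0.24]
pl0 [ 1.08  1.15 -1.22  1.63 -0.16  1.26  0.27] 2e-05 elbow [ 0.18 -0.41  0.43] wrist [ 0.62 -0.22  0.26]
tilt 30
g [ 0.19  0.9   0.28  1.16 -0.1   1.62 -1.31] 3e-05 elbow [ 0.36 -0.11  0.55] wrist [ 0.76 -0.32  0.33]
pl [ 0.93  0.99 -1.22  1.79 -0.17  0.98  0.18] 6e-05 elbow [ 0.22 -0.35  0.5 ] wrist [ 0.59 -0.07  0.29]
pl0 [ 1.09  1.08 -1.28  1.66 -0.03  1.22  0.15] 2e-05 elbow [ 0.17 -0.4   0.46] wrist [ 0.61 -0.2   0.31]
tilt 40
g [ 0.25  1.04  0.17  0.96 -0.01  1.84 -1.36] 2e-05 elbow [ 0.39 -0.14  0.5 ] wrist [ 0.81 -0.32  0.3 ]
pl [ 0.91  0.92 -1.28  1.8  -0.01  0.96 -0.01] 6e-05 elbow [ 0.22 -0.33  0.53] wrist [ 0.59 -0.04  0.34]
pl0 [ 1.05  0.94 -1.27  1.68  0.01  1.19  0.09] 1e-05 elbow [ 0.17 -0.36  0.52] wrist [ 0.61 -0.16  0.36]
```

>>> send_rows --pt "0.05 -0.06 0.15 0 0 0" --pt "0.11 -0.06 0.3 0 0 0" --pt "0.16 -0.06 0.45 0 0 0" --pt "0.22 -0.06 0.59 0 0 0" --pt "0.27 -0.06 0.74 0 0 0" --pt "0.33 -0.06 0.9 0 0 0" --pt "0.33 -0.06 0.9 0 0 0"

```text
clock: 4.15
ee_pos: [0.5878, -0.2782, 0.0422]
tcp_rot: [3.14, 0.352, -0.187]
contact_force: [-0.5, 0.0, 0.5]
width: 0.087
grip_force: 0.0
```

>>> send_rows --pt "0.05 0 0.14 0 0 0" --pt "0.1 0 0.27 0 0 0" --pt "0.1 0 0.27 0 0 0"

```text
clock: 4.53
ee_pos: [0.588, -0.2782, 0.0194]
tcp_rot: [3.14, 0.351, -0.187]
contact_force: [-0.4, -0.6, 0.2]
width: 0.0872
grip_force: 0.0
```

>>> send_rows --pt "0 0 0 0 0 0" --pt "0 0 0 0 0 0" --pt "0 0 0 0 0 0" --pt "0 0 0 0 0 0" --pt "0 0 0 0 0 0" --pt "0 0 0 0 0 0" --jaw -1 --grip_force 25

```text
clock: 5.28
ee_pos: [0.5888, -0.279, 0.021]
tcp_rot: [3.139, 0.349, -0.187]
contact_force: [1.6, -2.0, 1.7]
width: 0.0604
grip_force: 25.0
```

```bash
cat > tr.py <<'E'
from h import *
from scipy.spatial.transform import Slerp
np.set_printoptions(precision=2,suppress=True)
s=arm.read_state();p=s["ee_pos"];r=R.from_euler('xyz',s["tcp_rot"]);q=s["qpos"]
BB2=BB-.002*BD; off=r.inv().apply(BB2-p); off[1]=0
bz=r.inv().apply(BD); bz[1]=0; bz/=np.linalg.norm(bz); print("base in tool",off.round(4),"bz",bz)
# tool orientation with bz up, tool y = -SY
t=np.arctan2(-bz[2],bz[0]); print(np.degrees(t))
Rf=frame(np.cos(t)*SX-np.sin(t)*UP,-SY); print(Rf.apply(bz))
TG=ST+UP*.014
tcp=lambda base,Rt:base-Rt.apply(off)
Rm=Slerp([0,1],R.concatenate([r,Rf]))
W=[(p+UP*.16,r),(np.array([.62,-.17,.30]),Rm(.35)),(np.array([.60,-.10,.28]),Rm(.7)),(tcp(TG-SX*.2+UP*.08,Rf),Rf),(tcp(TG-SX*.17+UP*.025,Rf),Rf),(tcp(TG+UP*.02,Rf),Rf)]
for P,Rt in W:
    q,e=multi(P,Rt,q,8,.3);print(P,q,round(e,4),"base",P+Rt.apply(off),"wrist",P-Rt.apply([0,0,.358]))
plan(p,r,W)
E
python3 tr.py
```

```text
base in tool [-0.1   0.    0.03] bz [ 0.94  0.   -0.34]
19.987214604078336
[-0. -0.  1.]
[ 0.59 -0.28  0.18] [ 0.13  0.64  0.35  1.21 -0.11  1.66 -1.3 ] 0.0 base [ 0.49 -0.26  0.18] wrist [ 0.71 -0.3   0.52]
[ 0.62 -0.17  0.3 ] [ 0.4   0.43 -0.01  1.26 -0.36  1.64 -0.75] 0.0 base [ 0.53 -0.19  0.25] wrist [ 0.63 -0.31  0.63]
[ 0.6  -0.1   0.28] [ 0.71  0.5  -0.3   1.41 -0.64  1.63  0.01] 0.0 base [ 0.55 -0.13  0.19] wrist [ 0.59 -0.37  0.51]
[0.57 0.03 0.2 ] [ 0.78  0.75 -0.58  1.52 -0.68  1.59  0.62] 0.0 base [0.57 0.03 0.09] wrist [ 0.63 -0.3   0.32]
[0.57 0.06 0.14] [ 0.74  0.8  -0.56  1.58 -0.68  1.5   0.68] 0.0 base [0.57 0.06 0.04] wrist [ 0.63 -0.27  0.27]
[0.54 0.23 0.14] [ 0.54  0.69 -0.55  1.79 -0.88  1.28  0.73] 0.0 base [0.54 0.23 0.03] wrist [ 0.6  -0.1   0.26]
[-0.34, 0.0, -0.94, 0.0, 0.0, 0.0]
[-0.34, 0.01, -0.94, 0.0, 0.0, 0.0]
-- [ 0.59 -0.28  0.18]
[-0.2, -0.71, -0.72, 0.3, 0.34, -0.63]
[0.18, -0.81, -0.61, 0.29, 0.34, -0.63]
-- [ 0.62 -0.17  0.3 ]
[0.03, -0.37, 0.29, 0.3, 0.34, -0.63]
[0.09, -0.3, 0.36, 0.3, 0.33, -0.64]
-- [ 0.6  -0.1   0.28]
[0.04, -0.24, 0.95, 0.25, 0.29, -0.54]
[-0.06, -0.11, 0.98, 0.25, 0.29, -0.54]
-- [0.57 0.03 0.2 ]
[-0.52, 0.0, 0.58, -0.0, 0.0, -0.0]
-- [0.57 0.06 0.14]
[0.22, 0.0, 0.67, -0.0, 0.0, -0.0]
[0.23, 0.0, 0.68, -0.0, 0.0, -0.0]
[0.22, 0.0, 0.67, -0.0, 0.0, -0.0]
-- [0.54 0.23 0.14]
```

>>> send_rows --pt "-0.07 0 -0.19 0 0 0" --pt "-0.14 0 -0.38 0 0 0" --pt "-0.2 0 -0.56 0 0 0" --pt "-0.27 0 -0.75 0 0 0" --pt "-0.34 0 -0.94 0 0 0"

```text
clock: 5.9
ee_pos: [0.5889, -0.2784, 0.1019]
tcp_rot: [3.139, 0.349, -0.187]
contact_force: [-0.4, 1.0, -3.9]
width: 0.0599
grip_force: 25.0
```

>>> send_rows --pt "-0.09 0 -0.24 0 0 0" --pt "-0.17 0 -0.47 0 0 0" --pt "-0.26 0 -0.7 0 0 0" --pt "-0.34 0 -0.94 0 0 0"

```text
clock: 6.4
ee_pos: [0.589, -0.2783, 0.182]
tcp_rot: [3.139, 0.349, -0.187]
contact_force: [-0.1, 0.7, -4.0]
width: 0.0604
grip_force: 25.0
```

>>> send_rows --pt "-0.04 -0.14 -0.14 0.06 0.07 -0.13" --pt "-0.08 -0.28 -0.29 0.12 0.14 -0.25" --pt "-0.12 -0.43 -0.43 0.18 0.2 -0.38" --pt "-0.16 -0.57 -0.58 0.24 0.27 -0.5" --pt "-0.2 -0.71 -0.72 0.3 0.34 -0.63"

```text
clock: 7.02
ee_pos: [0.6042, -0.2231, 0.2413]
tcp_rot: [-2.908, 0.131, 0.13]
contact_force: [0.5, 0.2, -3.1]
width: 0.0601
grip_force: 25.0
```

>>> send_rows --pt "0.04 -0.16 -0.12 0.06 0.07 -0.13" --pt "0.07 -0.32 -0.24 0.12 0.14 -0.25" --pt "0.11 -0.49 -0.37 0.17 0.2 -0.38" --pt "0.14 -0.65 -0.49 0.23 0.27 -0.5" --pt "0.18 -0.81 -0.61 0.29 0.34 -0.63" --pt "0.18 -0.81 -0.61 0.29 0.34 -0.63"

```text
clock: 7.78
ee_pos: [0.6197, -0.1697, 0.3012]
tcp_rot: [-2.757, -0.139, 0.387]
contact_force: [-0.5, -0.2, -3.9]
width: 0.0607
grip_force: 25.0
```

>>> send_rows --pt "0.01 -0.07 0.06 0.06 0.07 -0.13" --pt "0.01 -0.15 0.12 0.12 0.14 -0.25" --pt "0.02 -0.22 0.17 0.18 0.2 -0.38" --pt "0.02 -0.3 0.23 0.24 0.27 -0.5" --pt "0.03 -0.37 0.29 0.3 0.34 -0.63"

```text
clock: 8.4
ee_pos: [0.6093, -0.1344, 0.2896]
tcp_rot: [-2.664, -0.438, 0.622]
contact_force: [0.0, -0.2, -3.5]
width: 0.0604
grip_force: 25.0
```

>>> send_rows --pt "0.02 -0.06 0.07 0.06 0.07 -0.13" --pt "0.04 -0.12 0.14 0.12 0.13 -0.26" --pt "0.05 -0.18 0.22 0.18 0.2 -0.38" --pt "0.07 -0.24 0.29 0.24 0.26 -0.51" --pt "0.09 -0.3 0.36 0.3 0.33 -0.64" --pt "0.09 -0.3 0.36 0.3 0.33 -0.64"

```text
clock: 9.15
ee_pos: [0.5994, -0.0991, 0.2785]
tcp_rot: [-2.65, -0.746, 0.878]
contact_force: [0.4, -0.3, -3.1]
width: 0.0603
grip_force: 24.9
```

Run:
```python
from h import *
s=arm.read_state();p=s["ee_pos"];r=R.from_euler('xyz',s["tcp_rot"])
off=np.array([-.1,0,.03])  # refined below from tr.py values
t=np.radians(19.99);Rf=frame(np.cos(t)*SX-np.sin(t)*UP,-SY);g=ST+UP*.014
i=arm.capture("wrist");cv2.imwrite("pics/w3.png",i);print(arm.recognise("stand_mat","wrist")[:2],proj("wrist",[g]))
plan(p,r,[(g-SX*.2+UP*.08-Rf.apply(off),Rf)])
```

```text
[{'pixel': [192.9, 111.5], 'p': 0.9}, {'pixel': [279.7, 253.9], 'p': 0.44}] [[239.95850019 181.84374147]]
[0.06, -0.25, 0.97, 0.25, 0.29, -0.54]
[-0.04, -0.11, 0.99, 0.25, 0.29, -0.55]
-- [0.572 0.037 0.198]
```

View pics/w3.png

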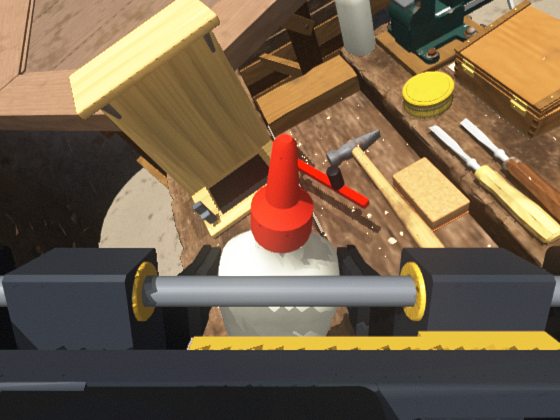

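>>> send_rows --pt "0.01 -0.05 0.19 0.05 0.06 -0.11" --pt "0.02 -0.1 0.39 0.1 0.12 -0.22" --pt "0.04 -0.15 0.58 0.15 0.17 -0.32" --pt "0.05 -0.2 0.78 0.2 0.23 -0.43" --pt "0.06 -0.25 0.97 0.25 0.29 -0.54"

```text
clock: 9.88
ee_pos: [0.5863, -0.0304, 0.24]
tcp_rot: [-2.758, -1.008, 1.184]
contact_force: [0.5, -0.2, -3.2]
width: 0.0606
grip_force: 24.9
```

>>> send_rows --pt "-0.01 -0.02 0.2 0.05 0.06 -0.11" --pt "-0.02 -0.04 0.4 0.1 0.12 -0.22" --pt "-0.02 -0.07 0.59 0.15 0.17 -0.33" --pt "-0.03 -0.09 0.79 0.2 0.23 -0.44" --pt "-0.04 -0.11 0.99 0.25 0.29 -0.55" --pt "-0.04 -0.11 0.99 0.25 0.29 -0.55" --pt "-0.04 -0.11 0.99 0.25 0.29 -0.55"

```text
clock: 10.75
ee_pos: [0.5733, 0.0364, 0.2004]
tcp_rot: [3.133, -1.218, 1.761]
contact_force: [-0.4, -0.2, -2.5]
width: 0.0603
grip_force: 24.9
```

Run:
```python
from h import *
np.set_printoptions(precision=3,suppress=True)
s=arm.read_state();p=s["ee_pos"];r=R.from_euler('xyz',s["tcp_rot"])
off=np.array([-.1,0,.03]);t=np.radians(19.99);Rf=frame(np.cos(t)*SX-np.sin(t)*UP,-SY);g=ST+UP*.014
ims=[]
for c in("scene","side"):
    i=arm.capture(c);b=p+r.apply(off);P=np.array([b,b+UP*.146,b+UP*.19,ST+UP*.014]);uv=proj(c,P);print(c,uv)
    print(arm.recognise("keeper_knob",c)[:1],proj(c,[[.672,.0904,.08]]))
    x,y=(uv[0]-[60,75]).astype(int);ims.append(cv2.resize(i[y:y+150,x:x+133],(532,600),interpolation=cv2.INTER_CUBIC)[:, :400]);print("crop",x,y)
cv2.imwrite("pics/up.png",np.hstack(ims))
i=arm.capture("wrist");cv2.imwrite("pics/w4.png",i);print(proj("wrist",[b,b+UP*.19]))
print(b,r.apply([np.cos(t),0,-np.sin(t)]))
plan(p,r,[(g-SX*.17+UP*.025-Rf.apply(off),Rf),(g+UP*.02-Rf.apply(off),Rf)])
```

```text
scene [[258.409 190.204]
 [257.612 143.135]
 [257.353 127.842]
 [211.403 192.838]]
[{'pixel': [274.9, 181.5], 'p': 0.57}] [[271.563 177.681]]
crop 198 115
side [[287.853 181.415]
 [289.715 133.17 ]
 [290.32  117.49 ]
 [278.717 175.672]]
[] [[321.395 178.761]]
crop 227 106
[[279.95  392.413]
 [283.396  99.437]]
[0.575 0.03  0.096] [-0.004  0.003  1.   ]
[-0.54, -0.02, 0.61, -0.0, 0.01, 0.01]
-- [0.566 0.067 0.143]
[0.22, -0.0, 0.67, -0.0, -0.0, -0.0]
[0.22, -0.0, 0.67, -0.0, -0.0, -0.0]
[0.23, -0.0, 0.68, -0.0, -0.0, -0.0]
-- [0.536 0.234 0.138]
```

View pics/up.png

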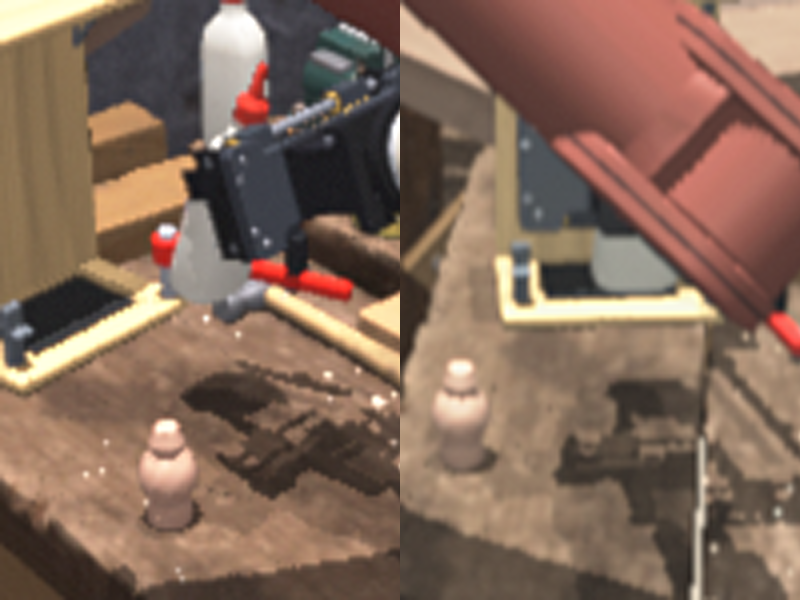

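Run:
```python
from h import *
np.set_printoptions(precision=3,suppress=True)
s=arm.read_state();p=s["ee_pos"];r=R.from_euler('xyz',s["tcp_rot"])
i=cv2.imread("pics/w4.png").astype(int);m=(i[...,2]>120)&(i[...,1]<60)&(i[...,0]<60)
n,l,st,c=cv2.connectedComponentsWithStats(m.astype(np.uint8));
for k in np.argsort(-st[1:,4])[:3]+1:print(st[k],c[k])
off=np.array([-.1,0,.03]);t0=np.radians(19.99);piv=np.array([0,0,-.004])
for dt in np.radians([-5,0,5,10,15,20]):
    q=R.from_rotvec([0,dt,0]);bz=q.apply([np.cos(t0),0,-np.sin(t0)]);o=piv+q.apply(off-piv)
    print(np.degrees(dt),r.apply(bz),"tip",proj("wrist",[p+r.apply(o+.19*bz),p+r.apply(o+.146*bz)]).ravel(),"scene",proj("scene",[p+r.apply(o),p+r.apply(o+.19*bz)]).ravel())
cv2.imwrite("pics/cr2.png",i[60:420])
```

```text
[ 251  135   61  116 3600] [282.768 195.267]
[525 103  23  36 429] [536.592 123.566]
[254 224   4   3   7] [255.    225.143]
-5.0 [-0.02   0.088  0.996] tip [280.705  92.856 280.414 203.656] scene [260.656 190.99  254.8   127.204]
0.0 [-0.005  0.002  1.   ] tip [280.802  98.519 280.445 208.472] scene [258.266 190.158 256.848 127.837]
5.0 [ 0.011 -0.084  0.996] tip [280.904 106.892 280.475 214.103] scene [255.884 189.087 258.909 128.701]
10.0 [ 0.027 -0.169  0.985] tip [281.008 118.272 280.504 220.53 ] scene [253.525 187.786 260.965 129.789]
14.999999999999998 [ 0.043 -0.252  0.967] tip [281.113 132.912 280.531 227.714] scene [251.204 186.266 262.998 131.095]
20.0 [ 0.058 -0.334  0.941] tip [281.216 150.98  280.555 235.601] scene [248.936 184.539 264.992 132.608][ WARN:0@0.226] global loadsave.cpp:1063 imwrite_ Unsupported depth image for selected encoder is fallbacked to CV_8U.
```

View pics/w4.png

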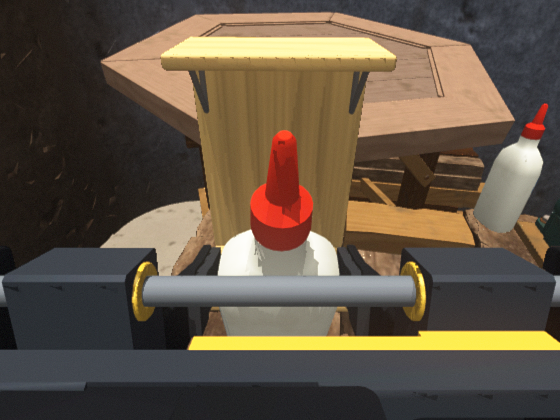

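```bash
cat > pl.py <<'E'
from h import *
np.set_printoptions(precision=3,suppress=True)
s=arm.read_state();p=s["ee_pos"];r=R.from_euler('xyz',s["tcp_rot"]);q=s["qpos"]
piv=np.array([0,0,-.0066]);t=np.radians(31);Rf=frame(np.cos(t)*SX-np.sin(t)*UP,-SY)
W=[(ST+a*SX+UP*(.121+h)-Rf.apply(piv),Rf) for a,h in((-.16,.025),(-.008,.025),(-.008,.004))]
m=arm.camera_model("wrist");cam=r.inv().apply(m["xyz"]-p);print("cam in tool",cam)
for P,Rt in W:
    q,e=multi(P,Rt,q,6,.2);c=P+Rt.apply(cam)-ST;print(P,q,round(e,4),"cam stand",c@SX,c@SY,c[2])
plan(p,r,W)
E
python3 pl.py
```

```text
cam in tool [ 0.07  -0.001 -0.151]
[0.565 0.076 0.143] [ 0.336  0.6   -0.068  1.657 -0.846  1.522  0.788] 0.0 cam stand -0.24781505226568698 0.0006167222467121198 0.2802774289422386
[0.537 0.225 0.143] [ 0.191  0.506 -0.166  1.816 -0.957  1.316  0.72 ] 0.0 cam stand -0.09581505226568696 0.0006167222467121875 0.2802774289422386
[0.537 0.225 0.122] [ 0.191  0.538 -0.166  1.822 -0.96   1.294  0.75 ] 0.0 cam stand -0.09581505226568696 0.0006167222467121875 0.2592774289422386
[-0.51, -0.02, 0.72, 0.0, -0.36, 0.01]
-- [0.564 0.076 0.142]
[0.49, 0.0, 0.81, 0.0, -0.0, -0.0]
[0.49, 0.0, 0.82, 0.0, -0.0, -0.0]
-- [0.537 0.226 0.142]
[-0.22, 0.0, 0.13, 0.0, -0.0, -0.0]
-- [0.537 0.225 0.122]
```

```bash
sed -i 's/radians(31)/radians(36)/; s/-.008/-.003/g' pl.py; python3 pl.py | tail -9
```

```text
[0.536 0.23  0.142] [ 0.088  0.454 -0.082  1.827 -0.935  1.285  0.675] 0.0 cam stand -0.07877784042602021 0.0006167222467121818 0.28742004889028955
[0.536 0.23  0.121] [ 0.089  0.485 -0.084  1.835 -0.941  1.261  0.706] 0.0 cam stand -0.07877784042602021 0.0006167222467121818 0.2664200488902896
[-0.51, -0.02, 0.72, 0.0, -0.53, 0.01]
-- [0.564 0.076 0.142]
[0.58, 0.0, 0.79, 0.0, 0.0, -0.0]
[0.57, 0.0, 0.79, 0.0, 0.0, -0.0]
-- [0.536 0.23  0.142]
[-0.21, 0.0, 0.16, 0.0, 0.0, -0.0]
-- [0.536 0.23  0.121]
```

>>> send_rows --pt "-0.13 -0.01 0.18 0 -0.13 0" --pt "-0.26 -0.01 0.36 0 -0.27 0" --pt "-0.38 -0.02 0.54 0 -0.4 0.01" --pt "-0.51 -0.02 0.72 0 -0.53 0.01" --pt "-0.51 -0.02 0.72 0 -0.53 0.01" --pt "-0.51 -0.02 0.72 0 -0.53 0.01"

```text
clock: 11.75
ee_pos: [0.5644, 0.0757, 0.1422]
tcp_rot: [-3.14, -0.943, 1.75]
contact_force: [-1.1, -0.6, -3.5]
width: 0.0602
grip_force: 25.0
```

Run:
```python
from h import *
np.set_printoptions(precision=3,suppress=True)
s=arm.read_state();p=s["ee_pos"];r=R.from_euler('xyz',s["tcp_rot"]);print(p,s["tcp_rot"])
i=arm.capture("wrist");m=((i[...,2]>120)&(i[...,1]<60)&(i[...,0]<60)).astype(np.uint8);n,l,st,c=cv2.connectedComponentsWithStats(m)
print("red top",st[1+np.argmax(st[1:,4])])
piv=np.array([0,0,-.0066]);b=p+r.apply(piv)
for a in (0,.1,-.1):
  z=UP*np.cos(a)-SX*np.sin(a);print(a,[proj(cam,[b-z*.107,b+z*.083]).ravel() for cam in("wrist","scene")])
i=arm.capture("scene");cv2.imwrite("pics/s5.png",cv2.resize(i[110:210,180:310],None,fx=6,fy=6,interpolation=cv2.INTER_CUBIC))
```

```text
[0.564 0.076 0.142] [-3.14  -0.943  1.75 ]
red top [ 251  138   59   72 2076]
0 [array([279.753, 348.174, 280.698, 134.396]), array([247.91 , 202.791, 246.106, 143.753])]
0.1 [array([279.721, 333.171, 280.82 , 155.126]), array([245.288, 201.448, 248.302, 144.693])]
-0.1 [array([279.788, 363.562, 280.579, 118.142]), array([250.543, 203.835, 243.933, 143.095])]
```

View pics/s5.png

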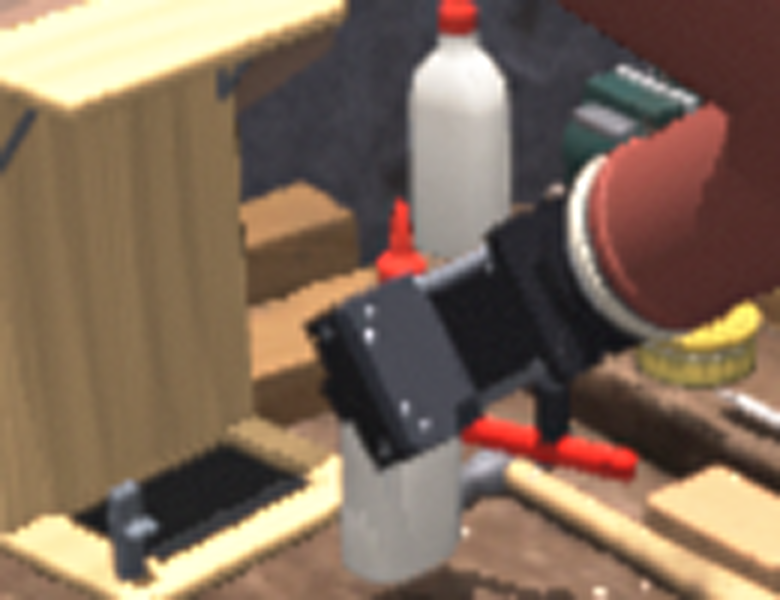

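>>> send_rows --pt "0.1 0 0.13 0 0 0" --pt "0.2 0 0.27 0 0 0" --pt "0.29 0 0.4 0 0 0" --pt "0.39 0 0.53 0 0 0" --pt "0.48 0 0.66 0 0 0" --pt "0.58 0 0.79 0 0 0"

```text
clock: 12.6
ee_pos: [0.5498, 0.1544, 0.1422]
tcp_rot: [-3.14, -0.943, 1.751]
contact_force: [-0.3, 0.4, -4.0]
width: 0.0603
grip_force: 25.0
```

>>> send_rows --pt "0.12 0 0.16 0 0 0" --pt "0.23 0 0.32 0 0 0" --pt "0.35 0 0.48 0 0 0" --pt "0.46 0 0.64 0 0 0" --pt "0.57 0 0.79 0 0 0" --pt "0.57 0 0.79 0 0 0" --pt "0.57 0 0.79 0 0 0"

```text
clock: 13.48
ee_pos: [0.5362, 0.2297, 0.1419]
tcp_rot: [-3.14, -0.942, 1.751]
contact_force: [0.5, 0.5, -2.9]
width: 0.0607
grip_force: 25.0
```

>>> send_rows --pt "-0.05 0 0.04 0 0 0" --pt "-0.1 0 0.08 0 0 0" --pt "-0.15 0 0.12 0 0 0" --pt "-0.2 0 0.15 0 0 0" --pt "-0.2 0 0.15 0 0 0"

```text
clock: 14.1
ee_pos: [0.5358, 0.2304, 0.1215]
tcp_rot: [-3.139, -0.943, 1.75]
contact_force: [-0.1, 0.9, -3.7]
width: 0.0604
grip_force: 25.0
```

Not yet in contact; lower in 2 mm steps while watching the force.

>>> send_rows --pt "-0.01 0 0.01 0 0 0" --pt "-0.02 0 0.015 0 0 0" --pt "-0.03 0 0.02 0 0 0" --pt "-0.03 0 0.02 0 0 0"

```text
clock: 14.6
ee_pos: [0.5359, 0.2304, 0.1191]
tcp_rot: [-3.14, -0.943, 1.751]
contact_force: [0.8, -0.0, -4.0]
width: 0.0604
grip_force: 25.0
```

>>> send_rows --pt "-0.01 0 0.01 0 0 0" --pt "-0.02 0 0.015 0 0 0" --pt "-0.02 0 0.015 0 0 0"

```text
clock: 14.98
ee_pos: [0.5359, 0.2309, 0.1177]
tcp_rot: [-3.141, -0.944, 1.752]
contact_force: [-0.3, 0.8, 2.7]
width: 0.0607
grip_force: 25.0
```

>>> send_rows --pt "0 0 0 0 0 0" --pt "0 0 0 0 0 0" --pt "0 0 0 0 0 0" --pt "0 0 0 0 0 0" --pt "0 0 0 0 0 0" --jaw 1

```text
clock: 15.6
ee_pos: [0.5359, 0.2304, 0.1171]
tcp_rot: [-3.14, -0.943, 1.751]
contact_force: [0.2, 0.3, -0.0]
width: 0.0866
grip_force: 0.0
```

Run:
```python
from h import *
np.set_printoptions(precision=3,suppress=True)
for c in("wrist","scene"):
    i=arm.capture(c);cv2.imwrite(f"pics/{c}6.png",i)
    m=((i[...,2]>110)&(i[...,1]<70)&(i[...,0]<70)).astype(np.uint8);n,l,st,ce=cv2.connectedComponentsWithStats(m)
    for k in 1+np.argsort(-st[1:,4])[:4]: print(c,st[k],ce[k])
    for a in (-.003,.01): print(proj(c,[ST+SX*a+UP*h for h in(.014,.16,.18,.204)]).ravel())
```

```text
wrist [ 241  125   62  121 4943] [271.405 194.527]
wrist [416 418   8   2  13] [419.692 418.538]
[280.269 349.303 281.326 230.12  281.639 194.861 282.153 136.925]
[280.236 331.394 281.201 204.382 281.476 168.189 281.918 110.022]
scene [ 69  25  33  90 659] [87.363 78.794]
scene [212  33  78  83 493] [250.925  74.124]
scene [ 16 120  57  81 303] [ 43.597 154.073]
scene [393 249  29  21 243] [407.51  259.016]
[212.056 193.142 208.888 151.028 208.427 144.909 207.866 137.448]
[209.238 191.831 205.937 149.849 205.457 143.751 204.873 136.316]
```

Run:
```python
from h import *
i=cv2.imread("pics/wrist6.png");m=(i[...,2]>110)&(i[...,1]<70)&(i[...,0]<70)
for r in(128,140,155,170,190,210,225):
    c=np.where(m[r])[0];c=c[(c>200)&(c<350)];print(r,c.min(),c.max(),(c.min()+c.max())/2)
i=cv2.imread("pics/scene6.png");m=(i[...,2]>110)&(i[...,1]<70)&(i[...,0]<70)
n,l,st,c=cv2.connectedComponentsWithStats(m[120:180,190:230].astype(np.uint8));print(st[1:],c[1:])
for d in(0,-.006,.006):print(d,proj("wrist",[ST+SY*d+UP*.204,ST+SY*d+UP*.16]).ravel())
```

```text
128 263 277 270.0
140 258 282 270.0
155 257 284 270.5
170 256 286 271.0
190 244 300 272.0
210 242 301 271.5
225 243 301 272.0
[[14 17  7 13 50]] [[16.56 24.18]]
0 [282.11395168 130.33011962 281.31021666 223.91224055]
-0.006 [303.14327835 130.32427475 296.75061215 223.91750424]
0.006 [261.09047217 130.33596285 265.87297361 223.90697793]
```

>>> send_rows --pt "0 -0.04 -0.05 0 0 0" --pt "0 -0.04 -0.15 0 0 0" --pt "0 -0.04 -0.3 0 0 0" --pt "0 -0.04 -0.5 0 0 0" --pt "0 -0.04 -0.75 0 0 0" --pt "0 -0.04 -1 0 0 0"

```text
clock: 16.45
ee_pos: [0.545, 0.1647, 0.1652]
tcp_rot: [-3.141, -0.942, 1.751]
contact_force: [1.0, 0.1, 0.6]
width: 0.0868
grip_force: 0.0
```

>>> send_rows --pt "0 0 -0.25 0 0 0" --pt "0 0 -0.5 0 0 0" --pt "0 0 -0.75 0 0 0" --pt "0 0 -0.75 0 0 0" --jaw -1

```text
clock: 16.95
ee_pos: [0.5543, 0.1167, 0.2001]
tcp_rot: [3.14, -0.942, 1.751]
contact_force: [0.6, 1.1, 0.0]
width: 0.055
grip_force: 0.0
```

```bash
cat > kp.py <<'E'
from h import *
np.set_printoptions(precision=3,suppress=True)
s=arm.read_state();p=s["ee_pos"];r=R.from_euler('xyz',s["tcp_rot"]);q=s["qpos"];print(p,s["tcp_rot"],s["width"])
h=ST-.046*SX-.08*SY
kn=lambda th,rad=.115:h+rad*(-np.sin(th)*SX+np.cos(th)*SY)
K=kn(1.812);K[2]=.08
for c in("wrist","scene","side"):
    arm.capture(c);print(c,arm.recognise("keeper_knob",c)[:2],proj(c,[K]),arm.recognise("glue_bottle",c)[:1],proj(c,[ST+UP*.1]))
    if c=="wrist":cv2.imwrite("pics/w7.png",arm.capture(c))
E
python3 kp.py
```

```text
[0.554 0.117 0.2  ] [ 3.14  -0.942  1.751] 0.05501170325692631
wrist [] [[442.311 420.049]] [{'pixel': [280.0, 219.1], 'p': 0.59}] [[283.839 220.453]]
scene [{'pixel': [199.6, 154.7], 'p': 0.74}, {'pixel': [263.7, 183.7], 'p': 0.68}] [[270.969 177.597]] [{'pixel': [208.8, 170.7], 'p': 0.94}] [[209.559 168.576]]
side [{'pixel': [318.9, 178.0], 'p': 0.5}] [[321.028 178.502]] [{'pixel': [277.8, 162.9], 'p': 0.63}] [[279.367 151.766]]
```

```bash
cat >> kp.py <<'E'
t=np.radians(36);Rf=frame(np.cos(t)*SX-np.sin(t)*UP,-SY)
def W(x,y,z):return (ST+x*SX+y*SY+UP*z,Rf)
def kp(th,dx,dy):
    return W(-.046-.115*np.sin(th)+dx,-.08+.115*np.cos(th)+dy,.085)
w=[W(-.165,-.156,.2),W(-.165,-.156,.085)]+[kp(a,-.006,-.024) for a in(1.75,1.4,1.1,.85,.7)]+[W(-.18,-.02,.085),W(-.18,.027,.085),W(-.0715,.027,.085)]
for P,Rt in w:
    q,e=multi(P,Rt,q,4,.2);print(P,q,round(e,4))
plan(p,r,w)
E
python3 kp.py | tail -45 | grep -v scene
```

```text
[0.553 0.119 0.199] [-3.14  -0.943  1.751] 0.014980605051103825
wrist [] [[442.099 419.771]] [{'pixel': [281.9, 213.0], 'p': 0.63}] [[283.422 219.999]]
side [{'pixel': [317.9, 179.3], 'p': 0.63}] [[321.028 178.502]] [{'pixel': [264.9, 165.4], 'p': 0.59}] [[279.367 151.766]]
[0.72  0.094 0.2  ] [ 0.171  0.753  0.03   1.206 -0.873  1.628  0.535] 0.0
[0.72  0.094 0.085] [ 0.199  0.869 -0.017  1.255 -0.846  1.506  0.647] 0.0
[0.689 0.088 0.085] [ 0.237  0.818 -0.051  1.348 -0.82   1.476  0.677] 0.0
[0.65  0.08  0.085] [ 0.313  0.76  -0.129  1.457 -0.771  1.432  0.699] 0.0
[0.616 0.085 0.085] [ 0.325  0.705 -0.134  1.557 -0.775  1.404  0.734] 0.0
[0.589 0.097 0.085] [ 0.328  0.661 -0.142  1.637 -0.784  1.374  0.755] 0.0
[0.575 0.107 0.085] [ 0.325  0.636 -0.149  1.681 -0.792  1.353  0.763] 0.0
[0.589 0.054 0.085] [ 0.37   0.679 -0.119  1.603 -0.757  1.426  0.781] 0.0
[0.543 0.046 0.085] [ 0.433  0.619 -0.153  1.712 -0.732  1.403  0.822] 0.0
[0.523 0.153 0.085] [ 0.316  0.547 -0.199  1.841 -0.827  1.266  0.78 ] 0.0
[-0.2, 1.0, -0.28, -0.0, -0.0, -0.0]
[-0.19, 0.99, -0.28, -0.0, -0.0, -0.0]
-- [0.72  0.094 0.2  ]
[-0.58, 0.0, 0.42, -0.0, -0.0, -0.0]
[-0.59, 0.01, 0.42, -0.0, -0.0, -0.0]
-- [0.72  0.093 0.085]
[0.0, -0.4, 0.0, -0.0, -0.0, -0.0]
-- [0.689 0.088 0.085]
[-0.0, -0.5, -0.0, -0.0, -0.0, -0.0]
-- [0.65  0.08  0.085]
[0.08, -0.41, 0.11, -0.0, -0.0, -0.0]
-- [0.615 0.085 0.085]
[0.12, -0.29, 0.16, -0.0, -0.0, -0.0]
-- [0.59  0.097 0.085]
[0.09, -0.15, 0.13, -0.0, -0.0, -0.0]
-- [0.575 0.107 0.085]
[-0.4, 0.05, -0.55, -0.0, -0.0, -0.0]
-- [0.589 0.054 0.085]
[0.0, -0.59, 0.0, -0.0, -0.0, -0.0]
-- [0.543 0.046 0.085]
[0.4, -0.0, 0.55, -0.0, -0.0, -0.0]
[0.4, -0.0, 0.55, -0.0, -0.0, -0.0]
-- [0.523 0.153 0.085]
```

>>> send_rows --pt "-0.05 0.25 -0.07 0 0 0" --pt "-0.1 0.5 -0.14 0 0 0" --pt "-0.15 0.75 -0.21 0 0 0" --pt "-0.2 1 -0.28 0 0 0"

```text
clock: 18.45
ee_pos: [0.6376, 0.1056, 0.1995]
tcp_rot: [-3.14, -0.943, 1.751]
contact_force: [-0.3, 0.7, -0.5]
width: 0.0006
grip_force: 0.0
```

>>> send_rows --pt "-0.05 0.25 -0.07 0 0 0" --pt "-0.1 0.5 -0.14 0 0 0" --pt "-0.15 0.75 -0.21 0 0 0" --pt "-0.19 0.99 -0.28 0 0 0" --pt "-0.19 0.99 -0.28 0 0 0"

```text
clock: 19.08
ee_pos: [0.7202, 0.0935, 0.1996]
tcp_rot: [-3.14, -0.943, 1.751]
contact_force: [0.5, 0.2, 0.3]
width: 0.0005
grip_force: 0.0
```

>>> send_rows --pt "-0.2 0 0.14 0 0 0" --pt "-0.4 0 0.28 0 0 0" --pt "-0.6 0 0.42 0 0 0" --pt "-0.8 0 0.56 0 0 0" --pt "-1 0 0.72 0 0 0" --pt "-1 0 0.72 0 0 0"

```text
clock: 19.82
ee_pos: [0.7186, 0.0933, 0.0992]
tcp_rot: [-3.134, -0.944, 1.747]
contact_force: [-0.1, 0.4, -0.1]
width: 0.0007
grip_force: 0.0
```

>>> send_rows --pt "-0.08 0 0.06 0 0 0" --pt "-0.17 0.01 0.12 0 0 0" --pt "-0.17 0.01 0.12 0 0 0"

```text
clock: 20.2
ee_pos: [0.7203, 0.0929, 0.0844]
tcp_rot: [-3.139, -0.943, 1.75]
contact_force: [-0.7, -0.3, 0.9]
width: 0.0003
grip_force: 0.0
```

>>> send_rows --pt "0 -0.1 0 0 0 0" --pt "0 -0.2 0 0 0 0" --pt "0 -0.3 0 0 0 0" --pt "0 -0.4 0 0 0 0" --pt "0 -0.53 0 0 0 0" --pt "0 -0.65 0 0 0 0" --pt "0 -0.78 0 0 0 0" --pt "0 -0.9 0 0 0 0"

```text
clock: 21.2
ee_pos: [0.649, 0.0799, 0.0852]
tcp_rot: [-3.14, -0.943, 1.751]
contact_force: [1.0, 0.5, 0.0]
width: 0.0002
grip_force: 0.3
```

>>> send_rows --pt "0.03 -0.14 0.04 0 0 0" --pt "0.06 -0.28 0.08 0 0 0" --pt "0.08 -0.41 0.11 0 0 0" --pt "0.12 -0.51 0.16 0 0 0" --pt "0.16 -0.61 0.21 0 0 0" --pt "0.2 -0.7 0.27 0 0 0" --pt "0.25 -0.78 0.33 0 0 0" --pt "0.29 -0.85 0.4 0 0 0"

```text
clock: 22.2
ee_pos: [0.5753, 0.107, 0.0853]
tcp_rot: [-3.141, -0.943, 1.752]
contact_force: [0.8, -0.1, 0.2]
width: 0.0003
grip_force: 0.3
```

Run:
```python
from h import *
np.set_printoptions(precision=3,suppress=True)
s=arm.read_state();p=s["ee_pos"];d=p-ST;print("tcp stand",d@SX,d@SY,p[2],s["width"])
h=ST-.046*SX-.08*SY
K=lambda th:h+.115*(-np.sin(th)*SX+np.cos(th)*SY)+UP*.08
for c in("scene","side"):
    cv2.imwrite(f"pics/{c}8.png",arm.capture(c));print(c,[(x["pixel"],x["p"]) for x in arm.recognise("keeper_knob",c)[:3]],proj(c,[K(a) for a in(1.8,1,.7,.4)]).ravel(),arm.recognise("glue_bottle",c)[:1])
```

```text
tcp stand -0.1256512134503521 -0.016114506010498034 0.08528373207349822 0.00033408175635006576
scene [] [270.764 177.782 247.515 186.702 235.96  187.474 224.651 186.577] [{'pixel': [207.0, 169.3], 'p': 0.65}]
side [] [320.604 178.564 290.508 177.105 281.034 173.965 274.123 169.884] [{'pixel': [273.6, 151.5], 'p': 0.66}]
```

>>> send_rows --pt "0 0.06 0 0 0 0" --pt "-0.13 0.06 -0.18 0 0 0" --pt "-0.27 0.06 -0.37 0 0 0" --pt "-0.4 0.06 -0.55 0 0 0" --pt "-0.4 0.06 -0.55 0 0 0"

```text
clock: 23.12
ee_pos: [0.5908, 0.0512, 0.0846]
tcp_rot: [-3.14, -0.941, 1.748]
contact_force: [-0.1, -1.1, -0.8]
width: 0.0001
grip_force: 0.0
```

Run:
```python
from h import *
np.set_printoptions(precision=3,suppress=True)
h=ST-.046*SX-.08*SY
K=lambda th:h+.115*(-np.sin(th)*SX+np.cos(th)*SY)+UP*.08
o=[]
for c in("scene","side","wrist"):
    i=arm.capture(c);u=proj(c,[K(a) for a in(1.8,1,.7,.4)]);print(c,[(x["pixel"],x["p"]) for x in arm.recognise("keeper_knob",c)[:3]],u.ravel())
    x,y=(u[2]-[50,37]).astype(int)
    if c!="wrist":o.append(cv2.resize(i[y:y+75,x:x+100],None,fx=4,fy=4,interpolation=cv2.INTER_CUBIC))
    else:o.append(cv2.resize(i,(400,300)))
    print(x,y)
cv2.imwrite("pics/k9.png",np.vstack([np.hstack(o[:2]),np.hstack([o[2],o[2]*0])]))
```

```text
scene [([242.5, 187.2], 0.53)] [270.764 177.782 247.515 186.702 235.96  187.474 224.651 186.577]
185 150
side [] [320.604 178.564 290.508 177.105 281.034 173.965 274.123 169.884]
231 136
wrist [([268.1, 194.2], 0.69)] [435.213 242.138 274.299 220.038 233.081 191.202 210.393 159.443]
183 154
```

View pics/k9.png

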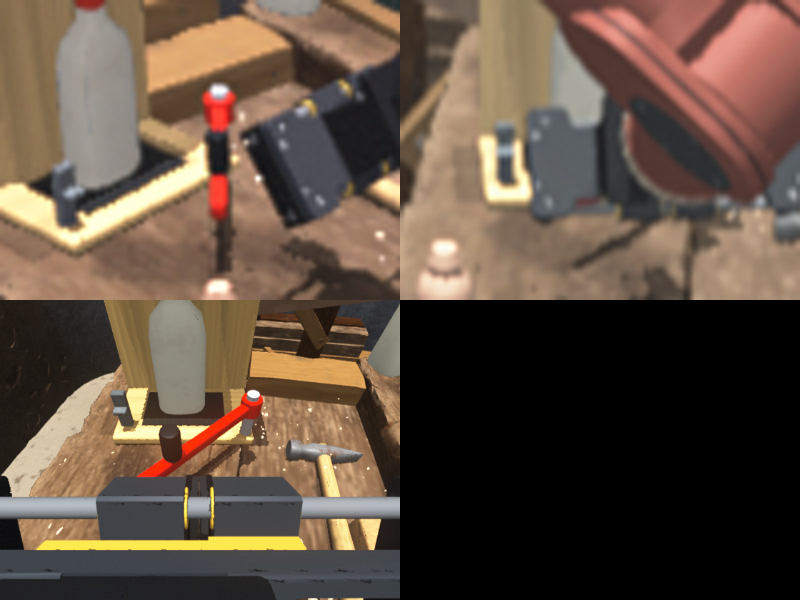

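Run:
```python
from h import *
s=arm.read_state();p=s["ee_pos"];r=R.from_euler('xyz',s["tcp_rot"]);t=np.radians(36);Rf=frame(np.cos(t)*SX-np.sin(t)*UP,-SY)
d=p-ST;print(p,d@SX,d@SY)
plan(p,r,[(ST+x*SX+.025*SY+UP*.085,Rf) for x in(-.18,-.09,-.0705)])
```

```text
[0.59001513 0.05479931 0.08530672] -0.17965996864190623 -0.02118479449226267
[-0.01, -0.58, -0.0, -0.0, -0.0, 0.0]
-- [0.544 0.046 0.085]
[0.67, 0.0, 0.91, -0.0, -0.0, 0.0]
-- [0.528 0.135 0.085]
[0.14, 0.0, 0.2, -0.0, -0.0, 0.0]
-- [0.525 0.154 0.085]
```

>>> send_rows --pt "0 -0.2 0 0 0 0" --pt "0 -0.4 0 0 0 0" --pt "0 -0.58 0 0 0 0" --pt "0 -0.58 0 0 0 0"

```text
clock: 23.92
ee_pos: [0.5439, 0.0454, 0.0853]
tcp_rot: [-3.139, -0.943, 1.75]
contact_force: [0.4, 0.4, 1.2]
width: 0.0003
grip_force: 0.0
```

>>> send_rows --pt "0.07 0 0.1 0 0 0" --pt "0.15 0 0.2 0 0 0" --pt "0.22 0 0.3 0 0 0" --pt "0.3 0 0.41 0 0 0" --pt "0.37 0 0.51 0 0 0" --pt "0.45 0 0.61 0 0 0" --pt "0.52 0 0.71 0 0 0" --pt "0.6 0 0.81 0 0 0" --pt "0.67 0 0.91 0 0 0" --pt "0.67 0 0.91 0 0 0"

```text
clock: 25.18
ee_pos: [0.5279, 0.1355, 0.0859]
tcp_rot: [-3.14, -0.943, 1.752]
contact_force: [-0.4, -0.4, -0.3]
width: 0.0005
grip_force: 0.0
```

>>> send_rows --pt "0.03 0 0.04 0 0 0" --pt "0.06 0 0.08 0 0 0" --pt "0.09 0 0.12 0 0 0" --pt "0.12 0 0.16 0 0 0" --pt "0.14 0 0.2 0 0 0" --pt "0.14 0 0.2 0 0 0"

```text
clock: 25.92
ee_pos: [0.5246, 0.154, 0.0854]
tcp_rot: [-3.14, -0.943, 1.752]
contact_force: [-0.3, 0.1, -0.5]
width: 0.0007
grip_force: 0.0
```

```bash
cat > ck.py <<'E'
from h import *
np.set_printoptions(precision=3,suppress=True)
s=arm.read_state();d=s["ee_pos"]-ST;print("tcp stand",d@SX,d@SY,s["ee_pos"][2],s["contact_force"],s["grip_force"])
h=ST-.046*SX-.08*SY
K=lambda th:h+.115*(-np.sin(th)*SX+np.cos(th)*SY)+UP*.08
for c in("scene","side","wrist"):
    i=arm.capture(c);cv2.imwrite(f"pics/{c}_{s['clock']:.0f}.png",i);u=proj(c,[K(a) for a in(.3,.15,0)]);print(c,[(x["pixel"],x["p"]) for x in arm.recognise("keeper_knob",c)[:3]],u.ravel(),[(x["pixel"],x["p"]) for x in arm.recognise("glue_bottle",c)[:1]])
E
python3 ck.py
```

```text
tcp stand -0.07025231979474107 0.025308371320778646 0.08544021205033835 [-0.273  0.142 -0.458] 0.0
scene [([238.2, 196.4], 0.63)] [221.148 185.92  216.283 184.626 211.995 182.999] [([205.2, 167.4], 0.8)]
side [([284.9, 177.0], 0.57)] [272.497 168.392 270.737 166.087 269.807 163.754] []
wrist [([445.7, 266.6], 0.56)] [270.462 294.156 263.629 264.251 262.217 237.227] [([319.5, 143.4], 0.81)]
```

>>> send_rows --pt "0.01 0 0.015 0 0 0" --pt "0.02 0 0.03 0 0 0" --pt "0.03 0 0.04 0 0 0" --pt "0.03 0 0.04 0 0 0"

```text
clock: 26.88
ee_pos: [0.524, 0.1578, 0.0855]
tcp_rot: [-3.14, -0.943, 1.751]
contact_force: [-0.1, 0.9, 0.6]
width: 0.0003
grip_force: 0.0
```

>>> send_rows --pt "0.01 0 0.01 0 0 0" --pt "0.02 0 0.02 0 0 0" --pt "0.02 0 0.02 0 0 0"

```text
clock: 27.25
ee_pos: [0.5236, 0.1597, 0.0858]
tcp_rot: [-3.14, -0.942, 1.751]
contact_force: [0.0, -0.3, 1.7]
width: 0.0002
grip_force: 0.6
```

>>> send_rows --pt "-0.1 0 -0.15 0 0 0" --pt "-0.25 0 -0.35 0 0 0" --pt "-0.45 0 -0.62 0 0 0" --pt "-0.67 0 -0.92 0 0 0" --pt "-0.67 0 -0.92 0 0 0"

```text
clock: 27.88
ee_pos: [0.5413, 0.0654, 0.085]
tcp_rot: [-3.14, -0.94, 1.745]
contact_force: [0.6, 0.2, -0.3]
width: 0.0003
grip_force: 0.0
```

```bash
cat > ck2.py <<'E'
from h import *
np.set_printoptions(precision=3,suppress=True)
h=ST-.046*SX-.08*SY
P=lambda th,rad,z:h+rad*(-np.sin(th)*SX+np.cos(th)*SY)+UP*z
for c in("scene","wrist"):
    i=arm.capture(c);cv2.imwrite(f"pics/{c}_b.png",i)
    m=((i[...,2]>100)&(i[...,1]<80)&(i[...,0]<80)).astype(np.uint8)
    print(c,[(x["pixel"],x["p"]) for x in arm.recognise("keeper_knob",c)[:2]])
    best=[]
    for th in np.arange(-.1,1,.02):
        rad=np.r_[np.linspace(.02,.1,40),np.linspace(.13,.16,15)]
        uv=np.vstack([proj(c,np.array([P(th,a,z) for a in rad])) for z in(.052,.058,.062)]).round().astype(int)
        ok=(uv[:,0]>=0)&(uv[:,0]<560)&(uv[:,1]>=0)&(uv[:,1]<420);v=uv[ok]
        best.append((round(m[v[:,1],v[:,0]].sum()/len(uv),2),round(th,2)))
    print(sorted(best)[::-1][:6]); k=proj(c,[P(a,.115,.08) for a in(0,.1,.2,.3)]);print(k.ravel())
    dark=i.max(2);
    for a,(x,y) in zip((0,.1,.2,.3),k.round().astype(int)):print(a,i[y-1:y+2,x-1:x+2].mean((0,1)))
E
python3 ck2.py
```

```text
scene []
[(np.float64(0.09), np.float64(0.9)), (np.float64(0.08), np.float64(0.92)), (np.float64(0.08), np.float64(0.88)), (np.float64(0.08), np.float64(0.86)), (np.float64(0.08), np.float64(0.84)), (np.float64(0.08), np.float64(0.82))]
[211.995 182.999 214.784 184.119 217.846 185.097 221.148 185.92 ]
0 [136.889 141.556 147.556]
0.1 [134.778 140.333 145.222]
0.2 [121.556 125.111 129.333]
0.3 [46.778 52.667 59.   ]
wrist [([359.5, 210.9], 0.7)]
[(np.float64(0.73), np.float64(0.8)), (np.float64(0.73), np.float64(0.78)), (np.float64(0.72), np.float64(0.82)), (np.float64(0.71), np.float64(0.76)), (np.float64(0.67), np.float64(0.74)), (np.float64(0.66), np.float64(0.84))]
[266.297 140.827 266.708 151.361 268.85  162.464 272.869 174.061]
0 [ 59.556  95.667 118.889]
0.1 [34.222 43.333 52.222]
0.2 [71.    83.889 92.111]
0.3 [31.111 45.333 58.   ]
```

```bash
cat > pu.py <<'E'
from h import *
np.set_printoptions(precision=3,suppress=True)
s=arm.read_state();p=s["ee_pos"];r=R.from_euler('xyz',s["tcp_rot"]);t=np.radians(36);Rf=frame(np.cos(t)*SX-np.sin(t)*UP,-SY)
d=p-ST;print(d@SX,d@SY)
h=ST-.046*SX-.08*SY;print(proj("wrist",[h+.115*(-np.sin(a)*SX+np.cos(a)*SY)+UP*.08 for a in(.7,.8,.9,1)]).ravel())
W=lambda x,y:(ST+x*SX+y*SY+UP*.085,Rf)
p,r=plan(p,r,[W(-.19,.025),W(-.19,.003)])
A=lambda a:W(-.046-.115*np.sin(a)-.0235,-.08+.115*np.cos(a)+.003)
def rel(p,r,l):
    for a in l:P,_=A(a);print(a,(r.inv().apply(P-p)/.08).round(2).tolist())
    return P
P=rel(p,r,[.95,.85,.75,.65,.55,.45,.4]);rel(P,Rf,[.3,.2,.1,.05,0,-.03])
E
python3 pu.py
```

```text
-0.15514097838756122 0.025261540049245523
[310.098 222.915 325.002 234.864 342.084 246.248 361.186 256.8  ]
[-0.26, 0.0, -0.35, -0.0, -0.0, -0.0]
-- [0.546 0.036 0.085]
[-0.0, 0.28, 0.0, -0.0, -0.0, -0.0]
-- [0.568 0.04  0.085]
0.95 [0.19, 0.16, 0.27]
0.85 [0.25, 0.05, 0.35]
0.75 [0.31, -0.05, 0.43]
0.65 [0.37, -0.15, 0.52]
0.55 [0.44, -0.23, 0.61]
0.45 [0.51, -0.3, 0.72]
0.4 [0.55, -0.33, 0.77]
0.3 [0.08, -0.05, 0.11]
0.2 [0.16, -0.08, 0.22]
0.1 [0.24, -0.11, 0.34]
0.05 [0.29, -0.11, 0.39]
0 [0.33, -0.11, 0.45]
-0.03 [0.35, -0.11, 0.49]
```

>>> send_rows --pt "-0.13 0 -0.18 0 0 0" --pt "-0.26 0 -0.35 0 0 0" --pt "-0.26 0.14 -0.35 0 0 0" --pt "-0.26 0.28 -0.35 0 0 0" --pt "-0.26 0.28 -0.35 0 0 0"

```text
clock: 28.7
ee_pos: [0.5691, 0.0412, 0.0854]
tcp_rot: [3.142, -0.943, 1.754]
contact_force: [-0.2, 0.6, -0.4]
width: 0.0003
grip_force: 0.0
```

```bash
python3 ck2.py
python3 - <<'E'
from h import *
i=cv2.imread("pics/wrist_b.png")
h=ST-.046*SX-.08*SY
for a in np.arange(.6,1.01,.05):
    P=h+.115*(-np.sin(a)*SX+np.cos(a)*SY);v=[]
    for c in("wrist","scene"):
        j=cv2.imread(f"pics/{c}_b.png");u=proj(c,[P+UP*z for z in(.068,.075,.082,.09)]).round().astype(int);v.append([int(j[y,x].max()) for x,y in u]);v.append(u[2].tolist())
    print(round(a,2),v)
E
```

```text
scene [([242.5, 183.6], 0.57)]
[(np.float64(0.49), np.float64(0.76)), (np.float64(0.48), np.float64(0.82)), (np.float64(0.48), np.float64(0.8)), (np.float64(0.48), np.float64(0.78)), (np.float64(0.36), np.float64(0.84)), (np.float64(0.34), np.float64(0.74))]
[211.995 182.999 214.784 184.119 217.846 185.097 221.148 185.92 ]
0 [138.333 143.556 149.333]
0.1 [135.778 141.444 146.   ]
0.2 [122.111 126.222 130.222]
0.3 [47.444 53.778 59.778]
wrist [([292.7, 188.3], 0.87)]
[(np.float64(0.99), np.float64(0.76)), (np.float64(0.97), np.float64(0.78)), (np.float64(0.95), np.float64(0.8)), (np.float64(0.93), np.float64(0.82)), (np.float64(0.9), np.float64(0.74)), (np.float64(0.85), np.float64(0.84))]
[238.942 111.896 238.531 120.697 239.657 129.924 242.446 139.504]
0 [ 63.556 104.333 130.   ]
0.1 [ 65.    107.111 133.889]
0.2 [32.667 42.889 54.   ]
0.3 [31.778 44.444 57.778]
0.6 [[255, 255, 87, 69], [262, 167], [255, 255, 198, 187], [232, 187]]
0.65 [[67, 62, 76, 84], [267, 172], [255, 255, 255, 180], [234, 187]]
0.7 [[68, 68, 82, 75], [272, 177], [255, 234, 240, 128], [236, 187]]
0.75 [[66, 66, 67, 80], [278, 182], [32, 32, 33, 54], [238, 187]]
0.8 [[67, 62, 68, 87], [285, 187], [34, 36, 34, 54], [240, 187]]
0.85 [[61, 59, 72, 62], [292, 191], [32, 36, 34, 103], [242, 187]]
0.9 [[131, 237, 255, 255], [299, 196], [28, 51, 53, 129], [244, 187]]
0.95 [[168, 160, 147, 255], [307, 200], [29, 34, 55, 87], [246, 186]]
1.0 [[135, 170, 177, 141], [315, 204], [51, 56, 59, 87], [247, 186]]
```

>>> send_rows --pt "0.12 0.04 0.17 0 0 0" --pt "0.25 0.04 0.35 0 0 0" --pt "0.31 -0.05 0.43 0 0 0" --pt "0.37 -0.15 0.52 0 0 0" --pt "0.44 -0.23 0.61 0 0 0" --pt "0.51 -0.3 0.72 0 0 0" --pt "0.55 -0.33 0.77 0 0 0" --pt "0.55 -0.33 0.77 0 0 0"

```text
clock: 29.9
ee_pos: [0.5285, 0.1101, 0.0849]
tcp_rot: [-3.14, -0.943, 1.752]
contact_force: [0.3, 0.8, -0.2]
width: 0.0005
grip_force: 0.0
```

```bash
python3 ck2.py | grep -v '^0'; python3 pu.py|tail -6; python3 pu.py|head -1
```

```text
scene []
[(np.float64(0.19), np.float64(0.36)), (np.float64(0.18), np.float64(0.38)), (np.float64(0.15), np.float64(0.4)), (np.float64(0.14), np.float64(0.34)), (np.float64(0.09), np.float64(0.42)), (np.float64(0.08), np.float64(0.32))]
[211.995 182.999 214.784 184.119 217.846 185.097 221.148 185.92 ]
wrist [([371.0, 226.0], 0.77)]
[(np.float64(0.71), np.float64(0.36)), (np.float64(0.7), np.float64(0.38)), (np.float64(0.67), np.float64(0.4)), (np.float64(0.67), np.float64(0.34)), (np.float64(0.64), np.float64(0.42)), (np.float64(0.6), np.float64(0.44))]
[270.301 179.733 270.923 193.012 273.519 207.121 278.282 221.981]
0.3 [0.08, -0.05, 0.11]
0.2 [0.16, -0.08, 0.22]
0.1 [0.24, -0.11, 0.34]
0.05 [0.29, -0.11, 0.39]
0 [0.33, -0.11, 0.45]
-0.03 [0.35, -0.11, 0.49]
-0.11491111864385031 0.028893807226050346
```

Now θ ≈ 0.37, moving as intended; finish the push.

>>> send_rows --pt "0.04 -0.03 0.06 0 0 0" --pt "0.08 -0.05 0.11 0 0 0" --pt "0.12 -0.07 0.17 0 0 0" --pt "0.16 -0.08 0.22 0 0 0" --pt "0.2 -0.1 0.28 0 0 0" --pt "0.24 -0.11 0.34 0 0 0" --pt "0.29 -0.11 0.39 0 0 0" --pt "0.33 -0.11 0.45 0 0 0" --pt "0.33 -0.11 0.45 0 0 0"

```text
clock: 31.22
ee_pos: [0.5121, 0.152, 0.085]
tcp_rot: [-3.141, -0.942, 1.752]
contact_force: [-0.0, -2.2, -0.0]
width: 0.0008
grip_force: 0.6
```

```bash
python3 ck2.py | grep -v '^0'
```

```text
scene []
[(np.float64(0.21), np.float64(0.0)), (np.float64(0.19), np.float64(0.02)), (np.float64(0.19), np.float64(-0.02)), (np.float64(0.17), np.float64(0.04)), (np.float64(0.16), np.float64(-0.04)), (np.float64(0.12), np.float64(0.06))]
[211.995 182.999 214.784 184.119 217.846 185.097 221.148 185.92 ]
wrist [([432.5, 257.6], 0.72)]
[(np.float64(0.21), np.float64(-0.02)), (np.float64(0.21), np.float64(-0.04)), (np.float64(0.21), np.float64(-0.06)), (np.float64(0.2), np.float64(0.02)), (np.float64(0.2), np.float64(0.0)), (np.float64(0.19), np.float64(0.06))]
[285.315 237.874 286.65  255.665 290.342 274.785 296.66  295.168]
```

>>> send_rows --pt "0.01 0 0.01 0 0 0" --pt "0.02 0 0.02 0 0 0" --pt "0.02 0 0.02 0 0 0"

```text
clock: 31.8
ee_pos: [0.5121, 0.1529, 0.085]
tcp_rot: [-3.14, -0.941, 1.75]
contact_force: [-0.5, -8.0, 2.0]
width: 0.0004
grip_force: 3.4
```

>>> send_rows --pt "-0.03 0 -0.05 0 0 0" --pt "-0.1 0 -0.15 0 0 0" --pt "-0.25 0 -0.35 0 0 0" --pt "-0.45 0 -0.62 0 0 0" --pt "-0.67 0 -0.92 0 0 0" --pt "-0.67 0 -0.92 0 0 0" --pt "-0.67 0 -0.92 0 0 0"

```text
clock: 32.67
ee_pos: [0.5282, 0.064, 0.0851]
tcp_rot: [-3.14, -0.943, 1.75]
contact_force: [0.2, -0.2, 0.3]
width: 0.0009
grip_force: 0.0
```

```bash
python3 ck2.py
python3 - <<'E'
from h import *
for c in("scene","wrist"):
    i=cv2.imread(f"pics/{c}_b.png");print(c,[(x["pixel"],x["p"]) for x in (arm.recognise("glue_bottle",c)[:1]+arm.recognise("finial",c)[:1])],proj(c,[ST+UP*.014,ST+UP*.08,ST+UP*.14]).ravel())
    m=((i[...,2]>110)&(i[...,1]<70)&(i[...,0]<70)).astype(np.uint8)
    n,l,st,ce=cv2.connectedComponentsWithStats(m)
    for k in 1+np.argsort(-st[1:,4])[:5]:print(st[k].tolist())
print(proj("scene",[ST+UP*.204,ST+UP*.17]).ravel())
E
```

```text
scene [([219.7, 185.2], 0.75)]
[(np.float64(0.97), np.float64(0.04)), (np.float64(0.94), np.float64(0.02)), (np.float64(0.92), np.float64(0.06)), (np.float64(0.87), np.float64(0.08)), (np.float64(0.87), np.float64(0.0)), (np.float64(0.83), np.float64(-0.02))]
[211.995 182.999 214.784 184.119 217.846 185.097 221.148 185.92 ]
0 [32.333 28.889 29.444]
0.1 [72.222 73.667 79.556]
0.2 [ 87.889  97.556 232.778]
0.3 [ 38.333  46.222 215.   ]
wrist [([315.9, 165.8], 0.86)]
[(np.float64(1.0), np.float64(0.04)), (np.float64(1.0), np.float64(0.02)), (np.float64(1.0), np.float64(0.0)), (np.float64(0.97), np.float64(0.06)), (np.float64(0.93), np.float64(-0.02)), (np.float64(0.91), np.float64(0.08))]
[284.27  137.712 285.231 148.083 287.941 159.011 292.54  170.42 ]
0 [24.    30.333 45.667]
0.1 [24.778 30.222 49.333]
0.2 [24.222 31.222 51.778]
0.3 [ 19.222  33.111 139.444]
scene [([207.6, 166.2], 0.64), ([239.2, 233.4], 0.55)] [211.40320702 192.83829704 209.99779019 174.34950477 208.66229104
 156.78050597]
[182, 17, 52, 46, 1256]
[236, 60, 90, 87, 696]
[79, 53, 38, 73, 580]
[16, 129, 62, 69, 284]
[97, 272, 22, 20, 252]
wrist [([327.5, 80.7], 0.75)] [319.21670058 162.75697456 326.91440613 101.46105939 337.01352478
  21.04297697]
[222, 147, 230, 39, 4571]
[207.17279054 137.18556096 207.9727109  147.70881727]
```

```bash
python3 -c "
from h import *
print(arm.sign_off())"
```

```text
the job is handed in; nothing more can be done
None
```

The job is handed in at about 33 s of the 72 s allowed: the bottle stands upright and released near the mat's centre and the red keeper is shut against its stop (about 0 to 0.04 rad from the images), though the hand-in call returned no verdict.

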